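# Swap the shoe brush and the shoe tree in the slanted trays

## Robot

A 6-joint arm with a two-finger parallel gripper is mounted at the origin on the work surface. World frame = base frame: x ahead of the robot, y to its left, z up, the work surface at z = 0. Lengths are in m, angles in rad, forces in N, time in s.
With the tool pointing down it reaches from about 0.4 to 0.825 m from the base axis. Payload 7 kg.
Tool frame: the origin (TCP) lies on the centre line of the jaws, within the pads' length; the fingertips stand 22 mm ahead of it and the grasp point (between the pads) lies 3 mm ahead of it; z points along the fingers, y is the line along which they close (so a half turn about z gives the same grasp; the last joint's range is limited). The gripper opens to 88 mm and grips with 3 to 60 N. Pads are 19 mm wide; open, the fingers measure 130 mm over their backs; the gripper's body (78 mm by 193 mm) begins 47 mm behind the grasp point.
Start: joints at [-1.053, 0.359, 0.012, 0, -1.224, -0.288], TCP at [0.154, -0.657, 0.249] pointing down, gripper open.
Joint ranges: [-3.07, 3.07], [-1.43, 2.12], [-1.02, 1.25], [-3.03, 1.67], [-3.05, -0], [-3.03, 3.03]. Speed limits (rad/s): [2.39, 2.39, 3.01, 3.14, 3.14, 3.14].

## Interface

Orientations are given as [roll, pitch, yaw] about the fixed x, y, z axes, in that order (R = Rz(yaw) Ry(pitch) Rx(roll)).
In Python, from station import arm gives the robot as it stands.
- The arm moves only by the tool arm_command, never from a script. Its argument "series" is one flat list of numbers, 7 for each row, row after row: the turn, a rotation vector about the tool's x, y, z each as a share of 90 degrees, from -1 to 1, then the shift along the tool's x, y, z each as a share of 0.1 m, from -1 to 1, then the opening, from 0 (shut) to 1 (fully open). A call has 1 to 8 rows; each row is the pose to reach, as a shift and turn from the pose commanded when the call began, along the tool's axes at that moment; what a row does not reach only later rows make up. A row lasts 1/8 s, in which the tool goes at most 62.5 mm and 10.7 degrees, less where a joint would pass 70% of its speed; a pose out of reach is approached as far as the arm can. A call with a number of a shift or a turn outside -1 to 1 is refused whole. A call with a gripper value outside its range is refused whole. The fingers move at their own pace and stop on an object; "force" is the grip in N (left out, the last holds). Time passes only in rows, so rows that repeat a pose let the fingers close. It gives the time, the measured TCP pose, the force, the opening and the grip force at its end, in the units of the state.
- arm.get_state(): the state, without advancing time (a new reading comes with each control period).
- arm.grab_frame(name): name is "side" or "top" or "wrist"; returns the picture (384x512x3 uint8, blue, green, red); there is no depth.
- arm.camera_model(name): a dict with "fovy" (degrees; the focal length in pixels is half the picture's height over the tangent of half this angle, whatever the lens; pixels are square), "cx", "cy" (the principal point, pixels), "D" ([k1, k2, p1, p2, k3] as OpenCV has them; the pictures are not rectified), "pose" (4x4, takes a point from camera to world coordinates). Camera axes: x right, y down, z forward; pixel columns grow to the right and rows downward; lengths in m; the calibration is good to about 2 mm. A picture is of the moment at which its call begins: read the wrist's pose just before it. camera_model takes no time and is no camera call; for the wrist camera it gives the pose at the moment of the call.
- arm.job_done(): hands the job in; it is judged then, once.
The state is a dict: "t": time; "q": joint angles; "qd": joint speeds; "joint_efforts": joint torques, N m; "eef_pos": TCP position; "ee_rot": TCP orientation; "force": force on the tool from outside, world axes, zero at the start; "moment": the same for the moment, N m; "width": finger opening in m; "gripper_force": force on a finger pad.
Only numpy, scipy, OpenCV 4.12 (cv2) and the standard library are available. Lean on these libraries where they do the work, as an engineer would, in place of code of your own. Each camera call takes 0.05 s, during which the arm holds its last target. There are 200 camera calls.

## Task

The orange brush and the grey shoe tree were put back in each other's tray on the black stand: swap them, so that each lies flat and lengthwise in the tray where the other one was. Set them down rather than drop them, and leave the multi-tool in its tray and everything else where it is. The empty blue mat beside the stand is free for parking one of them meanwhile.

Things in the scene. Friction and masses are not known exactly. Their poses are not given: they have to be found in the camera images.
- stand: Fixed black metal stand. Origin on the table under its middle; x to its rear, y left, z up. Three slanted trays; above them a level top tier at height 300 mm (8 mm rods across at x = 5, 45, 85, 105, 125, 145) between rails and rear posts at y = +-205. A vertical gripper over a tray's middle hits the tier; one square to the tray (tilted 30 degrees) passes in front. x -110 to 166, height 314 mm.
- tray_left: Left slanted tray, pale green: 128 mm wide, 215 long rising 30 degrees away from the robot. Origin on its upper surface, mid-width, 101 mm up from the low end, 85 mm above the table. x up the slope, y left, z out of the surface. Lip 12 mm high across the low end (inner face x = -96); bright wires 5 mm high along the sides (y = +-63.5). Trays 130 mm apart. Things slide down to the lip.
- tray_middle: Middle slanted tray, pale green: 128 mm wide, 215 long rising 30 degrees away from the robot. Origin on its upper surface, mid-width, 101 mm up from the low end, 85 mm above the table. x up the slope, y left, z out of the surface. Lip 12 mm high across the low end (inner face x = -96); bright wires 5 mm high along the sides (y = +-63.5). Trays 130 mm apart. Things slide down to the lip.
- tray_right: Right slanted tray, pale green: 128 mm wide, 215 long rising 30 degrees away from the robot. Origin on its upper surface, mid-width, 101 mm up from the low end, 85 mm above the table. x up the slope, y left, z out of the surface. Lip 12 mm high across the low end (inner face x = -96); bright wires 5 mm high along the sides (y = +-63.5). Trays 130 mm apart. Things slide down to the lip.
- brush: Orange plastic shoe brush (rigid), lying in one of the trays: 190 mm long (x), 50 wide (y), 42 high. Origin: centre of its underside; x along its length, up the slope at the start; z out of its top. Dark bristle block 190 x 44 mm up to 20 mm, orange block 190 x 50 from 20 to 42 mm. About 0.16 kg, balanced at the middle. Grip across y at the middle, 30 mm above the underside.
- shoe_tree: Grey plastic shoe tree in another tray, 190 mm long (x), 42 high. Origin: underside, mid-length; x to the heel (up the slope at the start), z up. Toe x -95 to -20 (62 wide, 36 high), stem x -20 to 54 (26 wide, 6 to 32 mm above the underside), heel x 54 to 95 (50 wide). About 0.22 kg, centre of mass about x = -15. Grip the stem across y at x = 14, 27 mm above the underside.
- multi_tool: Closed steel multi-tool, 108 x 32 x 20 mm, lying along the slope in the remaining tray, its low end on the lip. Leave it alone. Origin: on the underside, 95 mm up the slope from its low end (41 mm above its middle).
- mat: Empty flat blue mat, fixed on the table to the left of the stand, 230 mm (x) by 130 mm (y), 3 mm thick. Origin: centre of its underside, on the table; z up. Free for use.
- bowl: White ceramic bowl, 100 mm across, 42 mm high, on the rear rods of the top tier. Origin: centre of its underside. Leave alone.
- polish_tin: Red and silver polish tin, 74 mm across, 28 mm high, on the rear rods of the top tier. Origin: centre of its underside. Leave alone.
- spare_tree: A second grey shoe tree just like the other, lying on the table at the rear left, not in a tray. Same origin and axes. Leave alone.
- spray_bottle: Green bottle, 66 mm across, 180 mm high, standing on the table to the right. Origin: centre of its underside. Leave alone.
- wax_jar: Amber jar, 70 mm across, 75 mm high, on the table to the right. Origin: centre of its underside. Leave alone.
Things that resemble listed ones, but are neither listed nor needed, are in the scene too. Of the things that look like the brush, the larger one is meant.

How it is judged:
By the outcome, as a careful person would: the job done as asked, in the order asked, and still so for the second after the job is handed in, with the robot touching nothing.
It also fails if it takes over 70 s, if anything falls off the work surface, if the arm or the gripper's body presses on something with over 40 N, if the wrist force passes 120 N, or if a joint passes its speed limit or range.

## Working session

There is one attempt and no reset: what is moved stays moved. The work goes in short steps, Python scripts to look and compute and a tool call to move; the robot and the scene stay as the last step left them, time stands still between calls to the robot, and variables do not carry over. Pictures are saved under pics/ and viewed, at most 10 in all, crops included, and the job is handed in when it is done.

Besides the shell and the picture viewer there is one more tool, called after "Call:" as name(argument=value, ...) on one line, values as JSON. arm_command: Moves the arm, as the interface text tells. Its arguments: {"type":"object","properties":{"series":{"type":"array"},"force":{"type":"number"}},"required":["series"]}

```bash
ls; mkdir -p pics
python3 - <<'E'
from station import arm
import cv2
s=arm.get_state();print(s['t'],s['eef_pos'],s['ee_rot'],s['width'],s['q'])
for n in("side","top"):
    f=arm.grab_frame(n);cv2.imwrite(f"pics/{n}0.png",cv2.resize(f,(800,600),interpolation=cv2.INTER_CUBIC))
    m=arm.camera_model(n);print(n,m)
E
```

```text
pics
0.0 [ 0.15361896 -0.65682519  0.24761067] [ 3.13990122e+00 -1.87438003e-04 -2.91187507e+00] 0.08788712084211776 [-1.05289535e+00  3.59421008e-01  1.10695275e-02 -3.20056929e-04
 -1.22411982e+00 -2.88074553e-01]
side {'fovy': 43.630935060250444, 'cx': 259.07920565786003, 'cy': 186.1493888132469, 'D': array([-0.16715711,  0.        ,  0.        ,  0.        ,  0.        ]), 'pose': array([[-0.90684756, -0.30475725,  0.29111942,  0.09457718],
       [-0.42138327,  0.6425505 , -0.63997266,  0.90159804],
       [ 0.00797738, -0.70303049, -0.71111496,  1.28223661],
       [ 0.        ,  0.        ,  0.        ,  1.        ]])}
top {'fovy': 49.479067044751815, 'cx': 252.4761650592561, 'cy': 194.44410023631607, 'D': array([-0.1240045,  0.       ,  0.       ,  0.       ,  0.       ]), 'pose': array([[ 0.02299982, -0.99372921,  0.10942239,  0.38708013],
       [-0.99972355, -0.02339592, -0.00233721, -0.0691953 ],
       [ 0.00488259, -0.10933839, -0.99399259,  1.51688173],
       [ 0.        ,  0.        ,  0.        ,  1.        ]])}
```

View pics/top0.png

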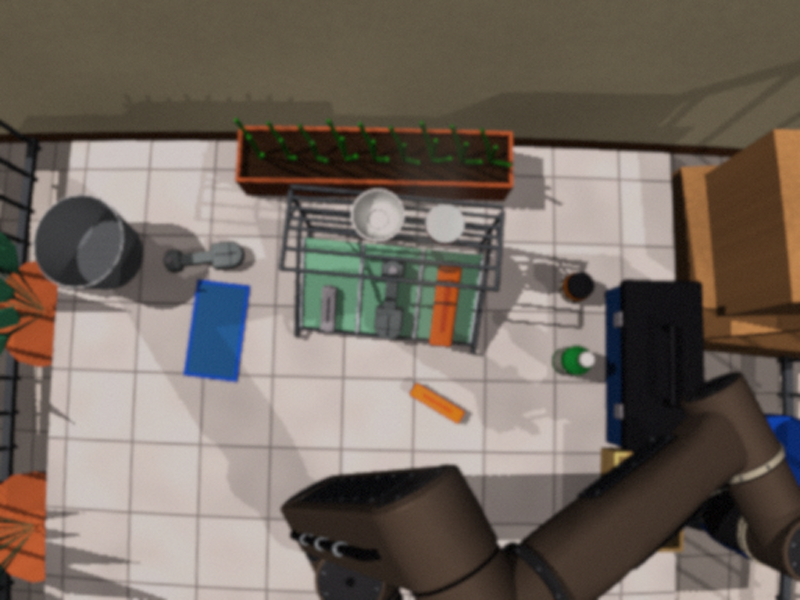

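View pics/side0.png

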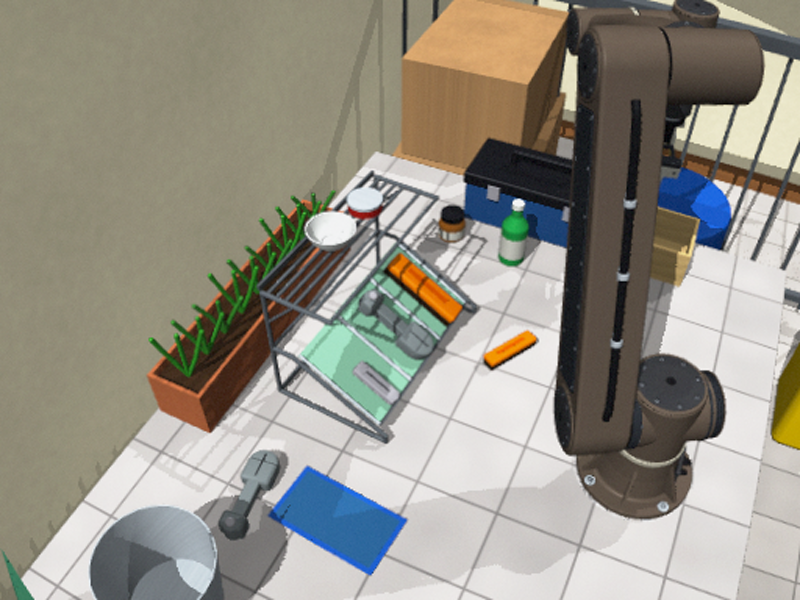

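Run:
```python
from station import arm
import cv2
for n,(x,y,w,h) in {"side":(160,120,150,112+56),"top":(178,115,150,112)}.items():
    f=arm.grab_frame(n)[y:y+h,x:x+w]
    k=600/h if n=="side" else 5.3
    k=3.5 if n=="side" else 5
    g=cv2.resize(f,None,fx=k,fy=k,interpolation=cv2.INTER_CUBIC)
    for i in range(0,w,10): cv2.putText(g,str(x+i),(int(i*k),8),0,.3,(0,0,255));cv2.line(g,(int(i*k),10),(int(i*k),14),(0,0,255))
    for j in range(10,h,10): cv2.putText(g,str(y+j),(0,int(j*k)+3),0,.3,(0,0,255));cv2.line(g,(20,int(j*k)),(24,int(j*k)),(0,0,255))
    cv2.imwrite(f"pics/{n}1.png",g);print(g.shape)
```

```text
(588, 525, 3)
(560, 750, 3)
```

View pics/side1.png

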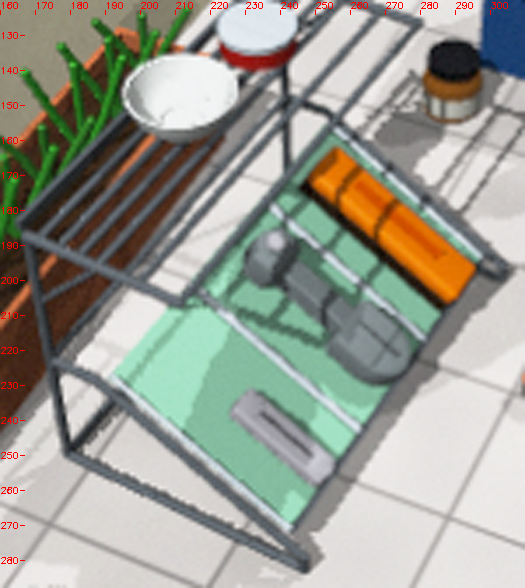

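View pics/top1.png

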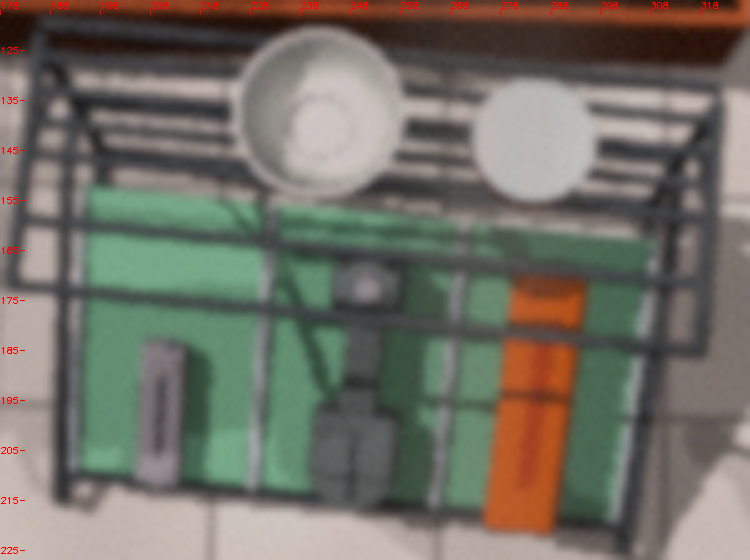

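```bash
cat > h.py <<'E'
import numpy as np, cv2
from station import arm
from scipy.optimize import least_squares
from scipy.spatial.transform import Rotation as R
def cam(n):
    m=arm.camera_model(n);f=192/np.tan(np.radians(m['fovy'])/2)
    return np.array([[f,0,m['cx']],[0,f,m['cy']],[0,0,1]]),np.array(m['D']),np.array(m['pose'])
def proj(P,c):
    K,D,T=c;X=(np.atleast_2d(P)-T[:3,3])@T[:3,:3]
    return cv2.projectPoints(X,np.zeros(3),np.zeros(3),K,D)[0][:,0]
def ray(uv,c):
    K,D,T=c;p=cv2.undistortPoints(np.array([[uv]],float),K,D)[0,0]
    return T[:3,3],T[:3,:3]@np.array([p[0],p[1],1])
def hit(uv,c,o,n):
    p,d=ray(uv,c);return p+d*(((o-p)@n)/(d@n))
def frame(x,y,yaw): # middle tray frame
    return R.from_euler('ZY',[yaw,-np.pi/6]).as_matrix(),np.array([x,y,.085])
E
cat > fit.py <<'E'
from h import *
S=cam("side");T=cam("top")
W=[.1935,.065,-.065,-.1935]
side=[((192.9,228),(243.4,270.9)),((217.1,204.3),(263.4,242.9)),((237.7,179.1),(282.3,217.1)),((255.7,157.1),(298.6,194.9))]
top=[((195,154),(192.4,209.4)),((232.4,158),(228.4,213)),((270.6,162),(265,216)),((309.4,165),(301,219))]
ends={0:(1,1),1:(0,1),2:(0,1),3:(0,1)}
def res(v):
    M,o=frame(*v);r=[]
    for c,L,es in((S,side,1),(T,top,0)):
        for w,(a,b) in zip(W,L):
            P=proj([o+M@[.114,w,.005],o+M@[-.096,w,.005]],c)
            d=P[1]-P[0];d/=np.linalg.norm(d);n=np.array([-d[1],d[0]])
            for q in(a,b): r.append((np.array(q)-P[0])@n)
            r.append(.5*(np.array(b)-P[1])@d)
    for q,w in(((196,152.4),.192),((308.4,163),-.192)):
        r.append((proj(o+M@[.114,w,0],T)[0]-q)[1])
    return np.array(r)
s=least_squares(res,[.6,0,0],loss='soft_l1')
print(s.x,np.round(res(s.x),1))
np.save('tray.npy',s.x)
M,o=frame(*s.x);n=M[:,2]
for name,c,uv,h in[('brush lo',T,(282,220.7),.042),('brush hi',T,(287.6,173.6),.042),('brush lo',S,(291.7,200.6),.042),('brush hi',S,(254.3,166.6),.042),
  ('toe',T,(248.6,205),.036),('heel',T,(251.2,172.6),.042),('toeS',S,(160+370/3.5,120+340/3.5),.036),('heelS',S,(160+272/3.5,120+250/3.5),.042)]:
    print(name,np.round(1e3*M.T@(hit(uv,c,o+n*h,n)-o),1))
z=np.array([0,0,1.])
for uv in((202/1.5625,281/1.5625),(249/1.5625,285/1.5625),(236/1.5625,381/1.5625),(184/1.5625,376/1.5625)):print('mat',np.round(hit(uv,T,z*.003,z),3))
E
python3 fit.py
```

```text
[ 0.56408503 -0.05880238 -0.07176545] [ 0.2  0.2  0.3  1.3  0.4  0.5  0.6  0.1  0.9  0.9  1.1  1.3 -1.1 -0.2
  0.2 -0.5 -0.3  0.3 -0.2 -0.4  0.  -0.8 -0.3 -0.2 -0.   0.1]
brush lo [ -89.7 -125.4   42. ]
brush hi [  85.1 -124.1   42. ]
brush lo [ -89.6 -116.7   42. ]
brush hi [  84.  -121.4   42. ]
toe [-44.8  -5.4  36. ]
heel [76.4 -4.5 42. ]
toeS [-51.    4.1  36. ]
heelS [74.   3.9 42. ]
mat [0.597 0.385 0.003]
mat [0.59  0.271 0.003]
mat [0.364 0.292 0.003]
mat [0.372 0.416 0.003]
```

Candidates: brush – the large orange block in the right tray (top 445,305) versus the small orange one on the table (438,403); shoe tree – the grey one in the middle tray (391,300) versus the spare on the table (205,257). The large brush (190 mm measured) and the tree in the middle tray are meant; the crops confirm both. The multi-tool is in the left tray (330,308), and the mat at (217,330).

```bash
cat >> h.py <<'E'
def E(s): return R.from_euler('xyz',s['ee_rot']).as_matrix()
def tool(Rb,sgn=1): # tool rotation with z=-n, x=-x of frame Rb
    return Rb@np.diag([-1.,1,-1])
def rz(a): return R.from_euler('z',a).as_matrix()
def plan(wps,cur=None,slow=50.,dec=2):
    """wps: (tcp pos, rot, opening); prints calls, chaining rounded commands. One call per waypoint, final row repeated settle"""
    if cur is None:
        s=arm.get_state();cur=(np.array(s['eef_pos']),E(s))
    p,Q=cur
    for i,(t,G,op) in enumerate(wps):
        d=Q.T@(t-p)/.1; w=R.from_matrix(Q.T@G).as_rotvec()/(np.pi/2)
        f=np.max(np.abs(np.r_[d,w]))
        if f>1: print('  !! too far',f)
        d=np.round(d,dec);w=np.round(w,dec)
        n=int(np.ceil(max(np.linalg.norm(d)*100/slow,np.linalg.norm(w)*90/9.5,1)))
        print(i,'rows',n,'->',w+0.,d+0.,'op',op)
        p=p+Q@(d*.1);Q=Q@R.from_rotvec(w*np.pi/2).as_matrix()
    return p,Q
def tray(): 
    return frame(*np.load('tray.npy'))
def split(a,b,op,n):
    from scipy.spatial.transform import Slerp
    sl=Slerp([0,1],R.from_matrix([a[1],b[1]]))
    return [(a[0]+(b[0]-a[0])*k,sl(k).as_matrix(),op) for k in np.linspace(0,1,n+1)[1:]]
def at(M,o,s,y,n): # tcp pose with grasp point at tray coords
    return o+M@[s,y,n+.003],tool(M)
E
python3 - <<'E'
from h import *
M,o=tray();s=arm.get_state();a=(np.array(s['eef_pos']),E(s))
b=(a[0]+[.05,.06,.1],a[1]); c=at(M,o,-.03,-.122,.17)
print(c[0]); plan([(*b,1)]+split(b,c,1,6))
E
```

```text
[ 0.44314593 -0.17242304  0.21982239]
0 rows 3 -> [0. 0. 0.] [-0.62  0.47 -1.  ] op 1
1 rows 2 -> [ 0.01 -0.06  0.03] [-0.55  0.6   0.21] op 1
2 rows 2 -> [ 0.01 -0.05  0.03] [-0.5   0.63  0.26] op 1
3 rows 2 -> [ 0.01 -0.06  0.03] [-0.45  0.65  0.28] op 1
4 rows 2 -> [ 0.01 -0.05  0.04] [-0.39  0.68  0.31] op 1
5 rows 2 -> [ 0.   -0.06  0.03] [-0.32  0.7   0.33] op 1
6 rows 2 -> [ 0.01 -0.05  0.03] [-0.25  0.72  0.35] op 1
```

Call:
arm_command(series=[0, 0, 0, -0.62, 0.47, -1, 1, 0, 0, 0, -0.62, 0.47, -1, 1, 0, 0, 0, -0.62, 0.47, -1, 1])

```text
t: 0.57
eef_pos: [0.2052, -0.5974, 0.354]
ee_rot: [-3.134, 0.002, -2.909]
force: [0.6, -0.4, -0.4]
width: 0.0875
gripper_force: 0.0
```

Call:
arm_command(series=[0.01, -0.06, 0.03, -0.55, 0.6, 0.21, 1, 0.01, -0.06, 0.03, -0.55, 0.6, 0.21, 1])

```text
t: 0.82
eef_pos: [0.2432, -0.5243, 0.3269]
ee_rot: [-3.129, 0.097, -2.96]
force: [0.3, -0.3, 0.6]
width: 0.0874
gripper_force: 0.0
```

Call:
arm_command(series=[0.01, -0.05, 0.03, -0.5, 0.63, 0.26, 1, 0.01, -0.05, 0.03, -0.5, 0.63, 0.26, 1])

```text
t: 1.08
eef_pos: [0.283, -0.4528, 0.3046]
ee_rot: [-3.12, 0.175, -3.005]
force: [0.3, 0.1, 1.7]
width: 0.0874
gripper_force: 0.0
```

Call:
arm_command(series=[0.01, -0.06, 0.03, -0.45, 0.65, 0.28, 1, 0.01, -0.06, 0.03, -0.45, 0.65, 0.28, 1])

```text
t: 1.32
eef_pos: [0.3229, -0.3823, 0.2831]
ee_rot: [-3.115, 0.271, -3.051]
force: [0.0, -1.4, 0.8]
width: 0.0875
gripper_force: 0.0
```

Call:
arm_command(series=[0.01, -0.05, 0.04, -0.39, 0.68, 0.31, 1, 0.01, -0.05, 0.04, -0.39, 0.68, 0.31, 1])

```text
t: 1.58
eef_pos: [0.3626, -0.3113, 0.2615]
ee_rot: [-3.119, 0.35, -3.115]
force: [0.1, -1.3, 0.3]
width: 0.0878
gripper_force: 0.0
```

Call:
arm_command(series=[0, -0.06, 0.03, -0.32, 0.7, 0.33, 1, 0, -0.06, 0.03, -0.32, 0.7, 0.33, 1])

```text
t: 1.82
eef_pos: [0.4023, -0.2413, 0.2396]
ee_rot: [-3.138, 0.445, 3.119]
force: [0.1, -0.5, 1.1]
width: 0.0878
gripper_force: 0.0
```

Call:
arm_command(series=[0.01, -0.05, 0.03, -0.25, 0.72, 0.35, 1, 0.01, -0.05, 0.03, -0.25, 0.72, 0.35, 1, 0.01, -0.05, 0.03, -0.25, 0.72, 0.35, 1])

```text
t: 2.2
eef_pos: [0.4419, -0.1705, 0.2183]
ee_rot: [3.138, 0.521, 3.07]
force: [-0.5, 0.4, -0.6]
width: 0.0879
gripper_force: 0.0
```

Run:
```python
from h import *
M,o=tray();s=arm.get_state();p=np.array(s['eef_pos'])
print(s['t'],p,np.round(M.T@(p-o),4),np.round(M.T@E(s),3),s['q'],s['force'])
C=cam('wrist');f=arm.grab_frame('wrist');cv2.imwrite('pics/w1raw.png',f);np.savez('w1.npz',K=C[0],D=C[1],T=C[2])
g=cv2.resize(f,(800,600),interpolation=cv2.INTER_CUBIC)
# overlay: wires (red) lip (blue) of the fitted trays
for a,b,c in [((-.096,w,.005),(.114,w,.005),(0,0,255)) for w in(.065,-.065,-.1935)]+[((-.096,-.2,.012),(-.096,.2,.012),(255,0,0))]:
    q=proj([o+M@(np.array(a)+(np.array(b)-a)*k) for k in np.linspace(0,1,20)],C)*1.5625
    cv2.polylines(g,[q.astype(int)],False,c,1)
cv2.imwrite('pics/w1.png',g)
```

```text
2.2 [ 0.44193995 -0.17053778  0.21829647] [-0.0319 -0.1202  0.1723] [[-1.    -0.    -0.002]
 [-0.     1.     0.003]
 [ 0.002  0.003 -1.   ]] [ 0.10862166 -0.23930314 -0.91552796  0.2289182  -0.38905222 -1.9396157 ] [-0.50962477  0.37389544 -0.55985   ]
```

View pics/w1.png

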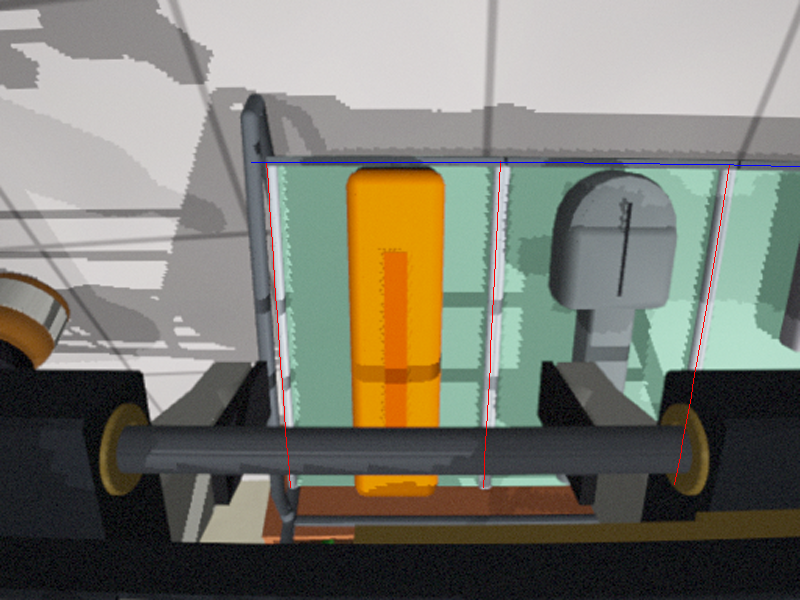

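The view shows the brush at (395,170–495) straight in the right tray, the tree's toe at (613,240) and stem at (603,345) in the middle tray; the fitted tray lines lie within about 2–3 mm of the wires.

Run:
```python
from h import *
M,o=tray();n=M[:,2];z=np.load('w1.npz');C=(z['K'],z['D'],z['T'])
for nm,u,v,h in[('wireR lo',272,170,.005),('wireR hi',293,480,.005),('wire MR lo',503,170,.005),('MR hi',487,480,.005),('wireL lo',732,170,.005),
 ('lip',400,159,.012),('br lo L',348,185,.042),('br lo R',444,185,.042),('br lo',395,168,.042),('br mid L',353,400,.042),('br mid R',440,400,.042),('toe L',550,270,.020),('toe R',677,270,.02),('stem L',578,330,.032),('stem R',632,330,.032),('stem L',580,375,.032),('stem R',629,375,.032)]:
    print(nm,np.round(1e3*M.T@(hit((u/1.5625,v/1.5625),C,o+n*h,n)-o),1))
```

```text
wireR lo [ -91.7 -190.9    5. ]
wireR hi [ 108.1 -191.3    5. ]
wire MR lo [-91.6 -63.2   5. ]
MR hi [108.3 -62.8   5. ]
wireL lo [-93.   66.9   5. ]
lip [ -97.7 -120.1   12. ]
br lo L [ -86.5 -145.4   42. ]
br lo R [-86.5 -98.6  42. ]
br lo [ -94.6 -122.4   42. ]
br mid L [  29.7 -146.1   42. ]
br mid R [ 29.7 -98.2  42. ]
toe L [-38.4 -37.   20. ]
toe R [-38.6  35.   20. ]
stem L [ -7.4 -22.2  32. ]
stem R [-7.3  8.1 32. ]
stem L [ 19.7 -18.4  32. ]
stem R [19.9  9.9 32. ]
```

Call:
arm_command(series=[0, 0, 0, -0.31, 0, 0.5, 1, 0, 0, 0, -0.31, 0, 1, 1, 0, 0, 0, -0.31, 0, 1, 1, 0, 0, 0, -0.31, 0, 1, 1], force=30)

```text
t: 2.75
eef_pos: [0.5194, -0.1813, 0.1496]
ee_rot: [3.137, 0.518, 3.065]
force: [-1.0, -0.5, 0.3]
width: 0.0876
gripper_force: 0.0
```

Run:
```python
from h import *
v=np.load('tray.npy')
M,o=tray();o2=o+M@[0,.002,0];v[:2]=o2[:2];np.save('tray.npy',v);M,o=tray()
s=arm.get_state();p=np.array(s['eef_pos'])
print(s['t'],v,np.round(M.T@(p-o),4),np.round(M.T@E(s),3),s['q'],s['force'])
```

```text
2.75 [ 0.56422844 -0.05680753 -0.07176545] [ 0.0013 -0.1273  0.0738] [[-1.     0.004 -0.005]
 [ 0.004  1.     0.002]
 [ 0.005  0.002 -1.   ]] [-0.05050084  0.02771182 -1.01453037  0.65640038 -0.01318199 -2.24957261] [-1.01999328 -0.4775238   0.27606717]
```

Call:
arm_command(series=[0, 0, 0, 0, 0, 0.1, 1, 0, 0, 0, 0, 0, 0.2, 1, 0, 0, 0, 0, 0, 0.3, 1, 0, 0, 0, 0, 0, 0.4, 1, 0, 0, 0, 0, 0, 0.4, 1, 0, 0, 0, 0, 0, 0.4, 1])

```text
t: 3.5
eef_pos: [0.5391, -0.1828, 0.1208]
ee_rot: [3.113, 0.51, 3.066]
force: [0.0, 1.0, -0.3]
width: 0.0873
gripper_force: 0.0
```

Run:
```python
from h import *
M,o=tray()
s=arm.get_state();p=np.array(s['eef_pos'])
print(s['t'],np.round(M.T@(p-o),4),np.round(M.T@E(s),3),s['q'],s['qd'],s['force'])
```

```text
3.5 [ 0.0041 -0.1274  0.039 ] [[-1.     0.003 -0.013]
 [ 0.003  1.     0.027]
 [ 0.014  0.027 -1.   ]] [ 0.01150699  0.11947199 -0.89351927  0.28604753 -0.04917362 -1.93217984] [-0.00134203 -0.00216415 -0.01032786  0.00439547  0.00295341 -0.0029821 ] [ 0.01902283  0.99260288 -0.31882588]
```

Call:
arm_command(series=[0.02, -0.01, 0, 0.05, 0.03, 0.06, 1, 0.02, -0.01, 0, 0.05, 0.03, 0.06, 1, 0.02, -0.01, 0, 0.05, 0.03, 0.06, 1])

```text
t: 3.88
eef_pos: [0.5368, -0.1783, 0.119]
ee_rot: [3.108, 0.506, 3.065]
force: [-0.4, -0.5, -0.2]
width: 0.0878
gripper_force: 0.0
```

```bash
cat > st.py <<'E'
from h import *
M,o=tray()
s=arm.get_state();p=np.array(s['eef_pos']);Q=M.T@E(s)
d=np.diag([-1,1,-1])@Q
print(round(s['t'],2),'tray',np.round(1e3*M.T@(p-o),1),'world',np.round(p,4),'roterr deg',np.round(np.degrees(R.from_matrix(d).as_rotvec()),1),'q',np.round(s['q'],3),'F',np.round(s['force'],1),'w',round(s['width'],4),round(s['gripper_force'],1))
E
python3 st.py
```

```text
3.88 tray [   0.8 -123.1   38.7] world [ 0.5368 -0.1783  0.119 ] roterr deg [-1.8  1.   0.3] q [ 0.021  0.118 -0.895  0.274 -0.053 -1.93 ] F [-0.4 -0.5 -0.2] w 0.0878 0.0
```

Call:
arm_command(series=[0.02, -0.01, 0, 0.02, 0, 0.06, 1, 0.02, -0.01, 0, 0.02, 0, 0.06, 1, 0.02, -0.01, 0, 0.02, 0, 0.06, 1, 0.02, -0.01, 0, 0.02, 0, 0.06, 1])

```text
t: 4.38
eef_pos: [0.5373, -0.1784, 0.1181]
ee_rot: [3.108, 0.504, 3.063]
force: [-0.1, 1.2, -0.7]
width: 0.0873
gripper_force: 0.0
```

```bash
python3 st.py
```

```text
4.38 tray [   0.8 -123.2   37.7] world [ 0.5373 -0.1784  0.1181] roterr deg [-1.7  1.1  0.4] q [ 0.021  0.121 -0.895  0.278 -0.052 -1.935] F [-0.1  1.2 -0.7] w 0.0873 0.0
```

```bash
cat > kin.py <<'E'
from h import *
DATA=[([-1.05289535,.359421008,.0110695275,-.000320056929,-1.22411982,-.288074553],[.15361896,-.65682519,.24761067],[3.1399,-.00019,-2.91188]),
([.10862166,-.23930314,-.91552796,.2289182,-.38905222,-1.9396157],[.44193995,-.17053778,.21829647],None),
([-.05050084,.02771182,-1.01453037,.65640038,-.01318199,-2.24957261],[.5194,-.1813,.1496],[3.137,.518,3.065]),
([.01150699,.11947199,-.89351927,.28604753,-.04917362,-1.93217984],[.5391,-.1828,.1208],[3.113,.51,3.066])]
def r(ax,a): return R.from_euler(ax,a).as_matrix()
def fk(q,v,s=(1,1,1),off=0):
    a1,h,y,L2,a3,L4,L6=v
    A=r('z',q[0]);p=A@[a1,y,h];B=A@r('y',q[1]);p=p+B@[0,0,L2];C=B@r('y',-q[2]);p=p+C@[L4,0,a3]
    Dm=C@r('x',s[0]*q[3])@r('y',-q[4]);F=Dm@r('x',s[1]*q[5]+off)
    p=p+F@[L6,0,0]
    return p,F@np.array([[0,0,1.],[0,1,0],[-1,0,0]])  # tool z = link x
if __name__=='__main__':
    s=arm.get_state();D=DATA+[(s['q'],s['eef_pos'],s['ee_rot'])]
    best=None
    for s1 in(1,-1):
      for s2 in(1,-1):
        def res(v):
            e=[]
            for q,p,er in D:
                P,Q=fk(q,v[:7],(s1,s2),v[7]);e+=list((P-p)*10)
                if er is not None: e+=list((Q-R.from_euler('xyz',er).as_matrix()).ravel())
            return np.array(e)
        for o0 in(0,1.57,3.14,-1.57):
            k=least_squares(res,[0,.35,-.1,.4,0,.4,.25,o0])
            if best is None or k.cost<best[0]: best=(k.cost,s1,s2,k.x,res(k.x))
    print(best[:3],np.round(best[3],4));print(np.round(best[4],3)[:12]);np.save('kin.npy',np.r_[best[1:3],best[3]])
E
python3 kin.py
```

```text
(np.float64(0.1691481632462191), -1, -1) [ 0.1567  0.0419 -0.1827  0.5198  0.0678  0.2981  0.2385 -1.5706]
[ 0.058  0.082  0.045 -0.     0.     0.     0.     0.    -0.    -0.
 -0.    -0.   ]
```

```bash
python3 - <<'E'
s=open('kin.py').read()
s=s.replace("a1,h,y,L2,a3,L4,L6=v","a1,h,y,L2,a3,L4,L6,y5,z5=v").replace("p=p+F@[L6,0,0]","p=p+Dm@[L6,y5,z5]").replace("v[:7],(s1,s2),v[7]","v[:9],(s1,s2),v[9]").replace(".25,o0]",".25,0,0,o0]")
s=s.replace("e+=list((P-p)*10)","e+=list((P-p)*10)+list(v[:9]*1e-3)").replace("(np.round(best[4],3)[:12])","(np.round(best[4],3))")
open('kin.py','w').write(s)
E
python3 kin.py
```

```text
(np.float64(2.3496356548619037e-06), -1, -1) [ 1.0000e-04  1.9890e-01  2.0000e-04  6.0160e-01 -1.0000e-04  4.6360e-01
  3.5600e-01 -1.9200e-01 -1.0000e-04 -1.5706e+00]
[ 0.     0.     0.     0.     0.     0.     0.001 -0.     0.     0.
 -0.    -0.    -0.     0.     0.     0.     0.    -0.    -0.    -0.
 -0.    -0.    -0.    -0.     0.     0.     0.     0.001 -0.     0.
  0.    -0.    -0.     0.     0.    -0.     0.     0.     0.     0.001
 -0.     0.     0.    -0.    -0.     0.    -0.     0.    -0.     0.
  0.    -0.     0.     0.     0.     0.     0.     0.     0.     0.
  0.001 -0.     0.     0.    -0.    -0.     0.    -0.     0.    -0.
  0.     0.    -0.    -0.     0.    -0.    -0.    -0.     0.     0.
  0.     0.001 -0.     0.     0.    -0.    -0.     0.     0.     0.
  0.    -0.     0.     0.     0.    -0.   ]
```

```bash
cat > ik.py <<'E'
from kin import *
kk=np.load('kin.npy');S2=kk[:2];V=kk[2:11];OFF=kk[11]
LO=np.array([-3.07,-1.43,-1.02,-3.03,-3.05,-3.03]);HI=np.array([3.07,2.12,1.25,1.67,0,3.03])
def FK(q): return fk(q,V,S2,OFF)
def ik1(p,Q,q0):
    def f(q):
        P,G=FK(q);return np.r_[(P-p)*5,R.from_matrix(Q.T@G).as_rotvec()]
    k=least_squares(f,np.clip(q0,LO+1e-3,HI-1e-3),bounds=(LO,HI),max_nfev=60)
    return k.x,np.linalg.norm(k.fun)
def iks(p,Q,n=25,seed=0):
    g=np.random.default_rng(seed);out=[]
    for i in range(n):
        q0=np.array([g.uniform(-1.5,1.5),g.uniform(-.5,1.2),g.uniform(-1,.8),g.uniform(-3,1.6),g.uniform(-2,0),g.uniform(-3,3)])
        x,e=ik1(p,Q,q0)
        if e<2e-3 and not any(np.abs(x-y).max()<.05 for y in out): out.append(x)
    return out
E
python3 - <<'E'
from ik import *
M,o=tray()
F=np.diag([-1.,-1,1])
for nm,a in[('brush',(-.001,-.124,.030)),('brush15',(-.001,-.124,.15)),('tree',(.013,-.003,.027)),('tree_in_right',(.013,-.13,.027)),('brush_in_mid',(-.001,0,.03)),('mid hi',(0,0,.15))]:
    p,Q=at(M,o,*a)
    for fl in(0,1):
        for x in iks(p,Q@F if fl else Q): print(nm,fl,np.round(x,2))
E
```

```text
brush15 0 [ 0.08 -0.16 -0.86  0.22 -0.36 -1.92]
brush15 1 [ 0.08 -0.16 -0.86  0.22 -0.36  1.22]
```

Run:
```python
from ik import *
M,o=tray()
for nm,a in[('brush',(-.001,-.124,.030)),('tree',(.013,-.003,.027)),('tree_R',(.013,-.13,.027)),('brush_M',(-.001,0,.03))]:
  for t in(30,26,22,18):
    g=o+M@a; Mt=M@r('y',np.radians(30-t)); Q=tool(Mt); p=g+Mt[:,2]*.003
    print(nm,t,[list(np.round(x,2)) for x in iks(p,Q,40)])
```

```text
brush 30 []
brush 26 []
brush 22 [[np.float64(0.05), np.float64(0.15), np.float64(-0.77), np.float64(0.17), np.float64(-0.27), np.float64(-1.84)]]
brush 18 [[np.float64(0.05), np.float64(0.17), np.float64(-0.68), np.float64(0.09), np.float64(-0.4), np.float64(-1.77)]]
tree 30 []
tree 26 []
tree 22 [[np.float64(0.22), np.float64(0.12), np.float64(-0.95), np.float64(0.72), np.float64(-0.17), np.float64(-2.56)]]
tree 18 [[np.float64(0.3), np.float64(0.15), np.float64(-0.78), np.float64(0.32), np.float64(-0.36), np.float64(-2.23)]]
tree_R 30 []
tree_R 26 [[np.float64(0.02), np.float64(0.15), np.float64(-0.84), np.float64(0.3), np.float64(-0.13), np.float64(-1.96)]]
tree_R 22 [[np.float64(0.03), np.float64(0.17), np.float64(-0.72), np.float64(0.13), np.float64(-0.3), np.float64(-1.79)]]
tree_R 18 [[np.float64(0.03), np.float64(0.19), np.float64(-0.64), np.float64(0.08), np.float64(-0.43), np.float64(-1.74)]]
brush_M 30 []
brush_M 26 []
brush_M 22 [[np.float64(0.18), np.float64(0.11), np.float64(-1.02), np.float64(0.91), np.float64(-0.12), np.float64(-2.71)]]
brush_M 18 [[np.float64(0.31), np.float64(0.14), np.float64(-0.83), np.float64(0.36), np.float64(-0.33), np.float64(-2.28)]]
```

```bash
cat > path.py <<'E'
from ik import *
YAW=float(np.load('tray.npy')[2]);M,o=tray()
def wp(g,tilt=18,yaw=YAW,op=1.):
    A=rz(yaw)@r('y',-np.radians(tilt));return (np.asarray(g)+A[:,2]*.003,tool(A),op)
def tr(s,y,n): return o+M@[s,y,n]
def check(wps,q=None):
    q=np.array(arm.get_state()['q']) if q is None else q
    for i,(p,Q,op) in enumerate(wps):
        x,e=ik1(p,Q,q);m=min((x-LO).min(),(HI-x).min())
        print(i,np.round(p,3),'err %.4f'%e,'marg %.2f'%m,np.round(x,2),'dq %.2f'%np.abs(x-q).max());q=x
    return q
def go(wps,seg=.09,**k):
    "subdivide long legs then print calls"
    s=arm.get_state();a=(np.array(s['eef_pos']),E(s));out=[]
    for w in wps:
        n=int(np.ceil(max(np.abs(a[1].T@(w[0]-a[0])).max()/seg,.01)));out+=split(a,w,w[2],n);a=w
    return plan(out)
E
cat > p1.py <<'E'
from path import *
mat=np.array([.481,.341,.0])
B=[wp(tr(-.001,-.124,.030)),wp(tr(.0,-.124,.075)),wp(tr(-.05,-.124,.12)),wp([.44,-.15,.27],12),wp([.44,.0,.27],0),wp([.45,.2,.27],-6,-.09),wp(mat+[0,0,.15],-12,-.11),wp(mat+[0,0,.035],-12,-.11)]
if __name__=='__main__':
    check(B)
    print('tree');q=check([wp(tr(.013,-.003,n)) for n in(.027,.06,.09,.12)],np.array([.3,.15,-.78,.32,-.36,-2.23]))
    check([wp(tr(.013,y,.09)) for y in(-.003,-.06,-.13)]+[wp(tr(.013,-.13,.027))])
E
python3 p1.py
```

```text
0 [ 0.539 -0.179  0.113] err 0.0000 marg 0.34 [ 0.05  0.17 -0.68  0.09 -0.4  -1.77] dq 0.35
1 [ 0.517 -0.178  0.153] err 0.0000 marg 0.35 [ 0.05  0.08 -0.67  0.08 -0.5  -1.76] dq 0.10
2 [ 0.451 -0.173  0.167] err 0.0000 marg 0.24 [ 0.08 -0.05 -0.78  0.09 -0.54 -1.79] dq 0.13
3 [ 0.439 -0.15   0.273] err 0.0000 marg 0.47 [ 0.13 -0.15 -0.55  0.05 -0.96 -1.8 ] dq 0.43
4 [0.44  0.    0.273] err 0.0000 marg 0.59 [ 0.45 -0.06 -0.43 -0.   -1.19 -2.09] dq 0.32
5 [0.45  0.2   0.273] err 0.0000 marg 0.64 [ 0.76  0.1  -0.25 -0.08 -1.3  -2.39] dq 0.30
6 [0.482 0.341 0.153] err 0.0000 marg 0.59 [ 0.84  0.39 -0.11 -0.18 -1.2  -2.44] dq 0.29
7 [0.482 0.341 0.038] err 0.0000 marg 0.64 [ 0.83  0.52 -0.21 -0.2  -0.98 -2.39] dq 0.22
tree
0 [ 0.561 -0.06   0.118] err 0.0000 marg 0.24 [ 0.3   0.15 -0.78  0.32 -0.36 -2.23] dq 0.00
1 [ 0.544 -0.058  0.146] err 0.0000 marg 0.26 [ 0.32  0.09 -0.76  0.28 -0.44 -2.2 ] dq 0.09
2 [ 0.529 -0.057  0.172] err 0.0000 marg 0.27 [ 0.34  0.02 -0.75  0.25 -0.52 -2.18] dq 0.08
3 [ 0.514 -0.056  0.198] err 0.0000 marg 0.29 [ 0.36 -0.04 -0.73  0.23 -0.6  -2.17] dq 0.08
0 [ 0.529 -0.057  0.172] err 0.0000 marg 0.27 [ 0.34  0.02 -0.75  0.25 -0.52 -2.18] dq 0.47
1 [ 0.525 -0.114  0.172] err 0.0000 marg 0.31 [ 0.21  0.04 -0.71  0.17 -0.53 -1.98] dq 0.20
2 [ 0.52  -0.184  0.172] err 0.0000 marg 0.39 [ 0.04  0.07 -0.63  0.06 -0.56 -1.73] dq 0.25
3 [ 0.552 -0.186  0.118] err 0.0000 marg 0.38 [ 0.03  0.19 -0.64  0.08 -0.43 -1.74] dq 0.14
```

```bash
python3 -c "
from p1 import *
go(B[:1])"
```

```text
0 rows 2 -> [0.02 0.12 0.  ] [ 0.01 -0.01  0.05] op 1.0
```

Call:
arm_command(series=[0.02, 0.12, 0, 0.01, -0.01, 0, 1, 0.02, 0.12, 0, 0.01, -0.01, 0.05, 1, 0.02, 0.12, 0, 0.01, -0.01, 0.05, 1, 0.02, 0.12, 0, 0.01, -0.01, 0.05, 1])

```text
t: 4.88
eef_pos: [0.538, -0.1795, 0.1127]
ee_rot: [3.141, 0.315, 3.066]
force: [-0.9, 0.1, -0.2]
width: 0.0876
gripper_force: 0.0
```

```bash
python3 st.py;  python3 -c "
from p1 import *
go(B[:1])"
```

```text
4.88 tray [  -1.2 -124.3   32.7] world [ 0.538  -0.1795  0.1127] roterr deg [ 0.  11.9  0.2] q [ 0.046  0.174 -0.688  0.095 -0.397 -1.774] F [-0.9  0.1 -0.2] w 0.0876 0.0
0 rows 1 -> [0. 0. 0.] [-0.01  0.    0.  ] op 1.0
```

Call:
arm_command(series=[0, 0, 0, 0, 0, 0, 0.4, 0, 0, 0, 0, 0, 0, 0.4, 0, 0, 0, 0, 0, 0, 0.4, 0, 0, 0, 0, 0, 0, 0.4, 0, 0, 0, 0, 0, 0, 0.4], force=30)

```text
t: 5.5
eef_pos: [0.5386, -0.1794, 0.1132]
ee_rot: [3.141, 0.315, 3.067]
force: [-0.8, -0.6, 1.0]
width: 0.0498
gripper_force: 30.0
```

```bash
python3 st.py;  python3 -c "
from p1 import *
go([w[:2]+(.3,) for w in B[1:]])"
```

```text
5.5 tray [  -0.4 -124.1   32.8] world [ 0.5386 -0.1794  0.1132] roterr deg [ 0.  11.9  0.2] q [ 0.046  0.174 -0.686  0.095 -0.399 -1.773] F [-0.8 -0.6  1. ] w 0.0498 30.0
0 rows 1 -> [0. 0. 0.] [ 0.08  0.   -0.44] op 0.3
1 rows 2 -> [0. 0. 0.] [ 0.59  0.   -0.34] op 0.3
2 rows 2 -> [0.   0.03 0.  ] [-0.1   0.11 -0.53] op 0.3
3 rows 2 -> [0.   0.04 0.  ] [-0.08  0.11 -0.53] op 0.3
4 rows 2 -> [0.   0.06 0.  ] [ 0.05  0.75 -0.01] op 0.3
5 rows 2 -> [0.   0.07 0.  ] [0.06 0.75 0.  ] op 0.3
6 rows 2 -> [0.   0.02 0.  ] [0.01 0.66 0.  ] op 0.3
7 rows 2 -> [0.   0.03 0.01] [0.02 0.67 0.  ] op 0.3
8 rows 2 -> [0.   0.02 0.  ] [0.02 0.67 0.  ] op 0.3
9 rows 2 -> [0.   0.03 0.01] [-0.15  0.71  0.59] op 0.3
10 rows 2 -> [0.   0.03 0.  ] [-0.18  0.72  0.58] op 0.3
11 rows 2 -> [0. 0. 0.] [-0.11  0.    0.56] op 0.3
12 rows 2 -> [0. 0. 0.] [-0.12  0.01  0.56] op 0.3
```

Call:
arm_command(series=[0, 0, 0, 0.03, 0, -0.15, 0.3, 0, 0, 0, 0.05, 0, -0.3, 0.3, 0, 0, 0, 0.08, 0, -0.44, 0.3, 0, 0, 0, 0.08, 0, -0.44, 0.3])

```text
t: 6.0
eef_pos: [0.5177, -0.1777, 0.1544]
ee_rot: [3.14, 0.318, 3.066]
force: [0.1, 0.2, -0.6]
width: 0.05
gripper_force: 30.0
```

Call:
arm_command(series=[0, 0, 0, 0.3, 0, -0.17, 0.3, 0, 0, 0, 0.59, 0, -0.34, 0.3])

```text
t: 6.25
eef_pos: [0.4501, -0.1728, 0.1661]
ee_rot: [3.141, 0.314, 3.066]
force: [-0.3, -0.1, -1.6]
width: 0.0501
gripper_force: 30.0
```

Call:
arm_command(series=[0, 0.01, 0, -0.05, 0.05, -0.27, 0.3, 0, 0.03, 0, -0.1, 0.11, -0.53, 0.3])

```text
t: 6.5
eef_pos: [0.444, -0.1613, 0.2207]
ee_rot: [3.141, 0.267, 3.066]
force: [1.5, -0.2, -1.5]
width: 0.0497
gripper_force: 30.0
```

Call:
arm_command(series=[0, 0.02, 0, -0.04, 0.05, -0.27, 0.3, 0, 0.04, 0, -0.08, 0.11, -0.53, 0.3])

```text
t: 6.75
eef_pos: [0.4392, -0.1497, 0.2742]
ee_rot: [3.14, 0.205, 3.066]
force: [0.1, 0.6, -2.2]
width: 0.0502
gripper_force: 30.0
```

Call:
arm_command(series=[0, 0.03, 0, 0.02, 0.37, 0, 0.3, 0, 0.06, 0, 0.05, 0.75, -0.01, 0.3])

```text
t: 7.0
eef_pos: [0.4398, -0.0741, 0.2736]
ee_rot: [3.14, 0.111, 3.065]
force: [0.5, 0.1, -1.7]
width: 0.0497
gripper_force: 30.0
```

Call:
arm_command(series=[0, 0.03, 0, 0.03, 0.37, 0, 0.3, 0, 0.07, 0, 0.06, 0.75, 0, 0.3])

```text
t: 7.25
eef_pos: [0.4393, 0.0017, 0.2728]
ee_rot: [3.141, 0.0, 3.067]
force: [1.0, -1.1, -1.0]
width: 0.0495
gripper_force: 30.0
```

Call:
arm_command(series=[0, 0.01, 0, 0, 0.33, 0, 0.3, 0, 0.02, 0, 0.01, 0.66, 0, 0.3])

```text
t: 7.5
eef_pos: [0.4437, 0.0676, 0.2725]
ee_rot: [3.141, -0.031, 3.067]
force: [0.3, -1.3, -2.0]
width: 0.0495
gripper_force: 30.0
```

Call:
arm_command(series=[0, 0.01, 0, 0.01, 0.34, 0, 0.3, 0, 0.03, 0.01, 0.02, 0.67, 0, 0.3])

```text
t: 7.75
eef_pos: [0.4464, 0.1345, 0.2728]
ee_rot: [3.141, -0.078, 3.051]
force: [0.1, 0.1, -1.7]
width: 0.0496
gripper_force: 30.0
```

Call:
arm_command(series=[0, 0.01, 0, 0.01, 0.33, 0, 0.3, 0, 0.02, 0, 0.02, 0.67, 0, 0.3])

```text
t: 8.0
eef_pos: [0.4508, 0.2014, 0.2727]
ee_rot: [-3.142, -0.109, 3.051]
force: [-0.4, 0.1, -1.9]
width: 0.0501
gripper_force: 30.0
```

Call:
arm_command(series=[0, 0.02, 0, -0.07, 0.35, 0.3, 0.3, 0, 0.03, 0.01, -0.15, 0.71, 0.59, 0.3])

```text
t: 8.25
eef_pos: [0.466, 0.2715, 0.2119]
ee_rot: [-3.14, -0.156, 3.035]
force: [0.6, 0.2, -1.6]
width: 0.0498
gripper_force: 30.0
```

Call:
arm_command(series=[0, 0.02, 0, -0.09, 0.36, 0.29, 0.3, 0, 0.03, 0, -0.18, 0.72, 0.58, 0.3, 0, 0.03, 0, -0.18, 0.72, 0.58, 0.3, 0, 0.03, 0, -0.18, 0.72, 0.58, 0.3])

```text
t: 8.75
eef_pos: [0.482, 0.3405, 0.1521]
ee_rot: [-3.138, -0.203, 3.035]
force: [-0.6, -0.3, -1.1]
width: 0.0498
gripper_force: 30.0
```

```bash
python3 st.py;  python3 -c "
from p1 import *
go([w[:2]+(.3,) for w in B[7:]])
C=cam('top');f=arm.grab_frame('top')
cv2.imwrite('pics/t2.png',cv2.resize(f[130:274,60:252],(800,600),interpolation=cv2.INTER_CUBIC))
"
```

```text
8.75 tray [-62.2 390.4 113.3] world [0.482  0.3405 0.1521] roterr deg [ 0.5 41.6  1.9] q [ 0.839  0.391 -0.116 -0.175 -1.192 -2.441] F [-0.6 -0.3 -1.1] w 0.0498 30.0
0 rows 2 -> [0. 0. 0.] [-0.11  0.    0.56] op 0.3
1 rows 2 -> [0. 0. 0.] [-0.12  0.01  0.56] op 0.3
```

View pics/t2.png

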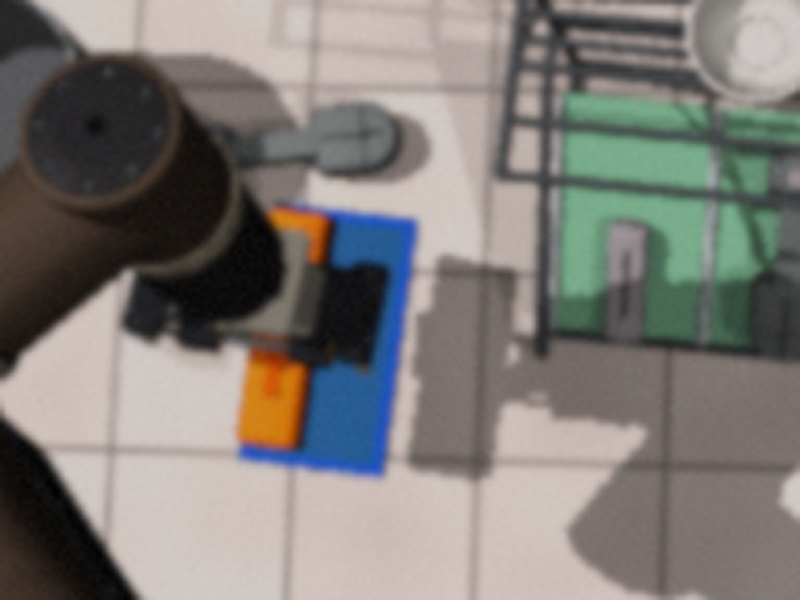

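The picture shows the brush held in line with the mat above it (mat corners about 245,450 / 285,205 / 415,220 / 383,475); the shift to the left is parallax.

Call:
arm_command(series=[0, 0, 0, -0.11, 0, 0.56, 0.3, 0, 0, 0, -0.11, 0, 0.56, 0.3])

```text
t: 9.05
eef_pos: [0.4794, 0.3383, 0.0934]
ee_rot: [-3.135, -0.207, 3.033]
force: [0.3, -0.4, -0.9]
width: 0.0501
gripper_force: 30.0
```

Call:
arm_command(series=[0, 0, 0, -0.05, 0, 0.25, 0.3, 0, 0, 0, -0.1, 0, 0.45, 0.3, 0, 0, 0, -0.12, 0.01, 0.56, 0.3, 0, 0, 0, -0.12, 0.01, 0.56, 0.3, 0, 0, 0, -0.12, 0.01, 0.56, 0.3])

```text
t: 9.68
eef_pos: [0.4825, 0.3418, 0.039]
ee_rot: [-3.14, -0.202, 3.035]
force: [0.1, -0.1, -1.2]
width: 0.0496
gripper_force: 30.0
```

```bash
python3 st.py
```

```text
9.68 tray [-118.3  391.7   15.2] world [0.4825 0.3418 0.039 ] roterr deg [ 0.4 41.6  2. ] q [ 0.839  0.514 -0.208 -0.196 -0.978 -2.395] F [ 0.1 -0.1 -1.2] w 0.0496 30.0
```

Call:
arm_command(series=[0, 0, 0, 0, 0, 0.01, 0.3, 0, 0, 0, 0, 0, 0.02, 0.3, 0, 0, 0, -0.01, 0, 0.03, 0.3, 0, 0, 0, -0.01, 0, 0.03, 0.3])

```text
t: 10.18
eef_pos: [0.482, 0.3416, 0.0362]
ee_rot: [-3.14, -0.203, 3.035]
force: [-4.0, 0.6, 7.8]
width: 0.0499
gripper_force: 30.0
```

```bash
python3 st.py
```

```text
10.18 tray [-120.2  391.5   13.1] world [0.482  0.3416 0.0362] roterr deg [ 0.4 41.7  2. ] q [ 0.839  0.518 -0.21  -0.198 -0.974 -2.393] F [-4.   0.6  7.8] w 0.0499 30.0
```

Call:
arm_command(series=[0, 0, 0, 0, 0, 0, 0.95, 0, 0, 0, 0, 0, 0, 0.95, 0, 0, 0, 0, 0, 0, 0.95, 0, 0, 0, 0, 0, 0, 0.95])

```text
t: 10.68
eef_pos: [0.4825, 0.3413, 0.035]
ee_rot: [-3.139, -0.203, 3.035]
force: [-0.4, -0.2, 0.1]
width: 0.081
gripper_force: 0.0
```

```bash
python3 st.py
cat > p2.py <<'E'
from p1 import *
s=arm.get_state();p=np.array(s['eef_pos']);Q=E(s)
T=[(p-Q[:,2]*.09,Q,1),wp([.45,.2,.27],-6,-.09),wp([.44,.0,.27],5),wp(tr(-.02,-.003,.15))]
check(T);go(T)
E
python3 p2.py
```

```text
10.68 tray [-120.3  391.2   11.7] world [0.4825 0.3413 0.035 ] roterr deg [ 0.5 41.6  2. ] q [ 0.838  0.52  -0.21  -0.197 -0.972 -2.393] F [-0.4 -0.2  0.1] w 0.081 0.0
0 [0.501 0.34  0.123] err 0.0000 marg 0.62 [ 0.82  0.44 -0.11 -0.18 -1.15 -2.41] dq 0.18
1 [0.45  0.2   0.273] err 0.0000 marg 0.64 [ 0.76  0.1  -0.25 -0.08 -1.3  -2.39] dq 0.34
2 [0.44  0.    0.273] err 0.0000 marg 0.51 [ 0.49 -0.12 -0.51  0.05 -1.1  -2.16] dq 0.27
3 [ 0.471 -0.053  0.208] err 0.0000 marg 0.22 [ 0.41 -0.14 -0.8   0.24 -0.64 -2.23] dq 0.46
0 rows 2 -> [0. 0. 0.] [ 0.   0.  -0.9] op 1
1 rows 3 -> [ 0.   -0.03 -0.01] [ 0.32 -0.72 -0.7 ] op 1.0
2 rows 3 -> [ 0.   -0.03  0.  ] [ 0.3  -0.72 -0.71] op 1.0
3 rows 2 -> [ 0.   -0.04  0.  ] [-0.02 -0.67  0.  ] op 1.0
4 rows 2 -> [ 0.   -0.04 -0.01] [-0.03 -0.66  0.  ] op 1.0
5 rows 2 -> [ 0.   -0.04  0.  ] [-0.01 -0.67  0.  ] op 1.0
6 rows 2 -> [ 0.   -0.15  0.  ] [-0.3  -0.51  0.67] op 1.0
```

Call:
arm_command(series=[0, 0, 0, 0, 0, -0.3, 1, 0, 0, 0, 0, 0, -0.9, 1, 0, 0, 0, 0, 0, -0.9, 1])

```text
t: 11.05
eef_pos: [0.5036, 0.3413, 0.1281]
ee_rot: [3.137, -0.196, 3.037]
force: [-0.5, 0.5, -1.5]
width: 0.0877
gripper_force: 0.0
```

Call:
arm_command(series=[0, -0.03, -0.01, 0.32, -0.72, -0.7, 1, 0, -0.03, -0.01, 0.32, -0.72, -0.7, 1, 0, -0.03, -0.01, 0.32, -0.72, -0.7, 1])

```text
t: 11.42
eef_pos: [0.476, 0.2693, 0.2011]
ee_rot: [3.138, -0.152, 3.051]
force: [-1.1, 0.3, -0.4]
width: 0.0882
gripper_force: 0.0
```

Call:
arm_command(series=[0, -0.03, 0, 0.3, -0.72, -0.71, 1, 0, -0.03, 0, 0.3, -0.72, -0.71, 1, 0, -0.03, 0, 0.3, -0.72, -0.71, 1])

```text
t: 11.8
eef_pos: [0.4509, 0.1995, 0.2752]
ee_rot: [3.138, -0.106, 3.051]
force: [-0.0, 0.4, -0.7]
width: 0.0877
gripper_force: 0.0
```

Call:
arm_command(series=[0, -0.04, 0, -0.02, -0.67, 0, 1, 0, -0.04, 0, -0.02, -0.67, 0, 1])

```text
t: 12.05
eef_pos: [0.4451, 0.1309, 0.2717]
ee_rot: [-3.141, -0.047, 3.05]
force: [-0.7, 0.4, -0.0]
width: 0.0877
gripper_force: 0.0
```

Call:
arm_command(series=[0, -0.04, -0.01, -0.03, -0.66, 0, 1, 0, -0.04, -0.01, -0.03, -0.66, 0, 1])

```text
t: 12.3
eef_pos: [0.4424, 0.0652, 0.2716]
ee_rot: [3.141, 0.016, 3.065]
force: [-0.1, 0.7, 0.3]
width: 0.0876
gripper_force: 0.0
```

Call:
arm_command(series=[0, -0.04, 0, -0.01, -0.67, 0, 1, 0, -0.04, 0, -0.01, -0.67, 0, 1])

```text
t: 12.55
eef_pos: [0.4386, -0.0013, 0.2718]
ee_rot: [3.141, 0.079, 3.065]
force: [0.1, 0.3, -0.5]
width: 0.0873
gripper_force: 0.0
```

Call:
arm_command(series=[0, -0.15, 0, -0.3, -0.51, 0.67, 1, 0, -0.15, 0, -0.3, -0.51, 0.67, 1, 0, -0.15, 0, -0.3, -0.51, 0.67, 1, 0, -0.15, 0, -0.3, -0.51, 0.67, 1])

```text
t: 13.05
eef_pos: [0.4721, -0.0523, 0.209]
ee_rot: [3.141, 0.315, 3.067]
force: [0.0, 0.3, 0.1]
width: 0.0875
gripper_force: 0.0
```

```bash
python3 st.py; python3 -c "
from h import *
M,o=tray()
C=cam('wrist');f=arm.grab_frame('wrist');np.savez('w2.npz',K=C[0],D=C[1],T=C[2])
g=cv2.resize(f,(800,600),interpolation=cv2.INTER_CUBIC)
def L(a,b,c):
    q=proj([o+M@(np.array(a)+(np.array(b)-a)*k) for k in np.linspace(0,1,20)],C)*1.5625;cv2.polylines(g,[q.astype(int)],False,c,1)
for w in(.065,-.065,-.1935):L((-.096,w,.005),(.114,w,.005),(0,0,255))
for y in(-.016,.010):L((-.021,y,.032),(.053,y,.032),(0,255,255))
L((-.096,-.003,.036),(-.021,-.003,.036),(255,0,255))
cv2.imwrite('pics/w2.png',g)"
```

```text
13.05 tray [-17.8  -2.1 153.5] world [ 0.4721 -0.0523  0.209 ] roterr deg [ 0.  11.9  0.2] q [ 0.414 -0.135 -0.794  0.243 -0.645 -2.234] F [0.  0.3 0.1] w 0.0875 0.0
```

View pics/w2.png

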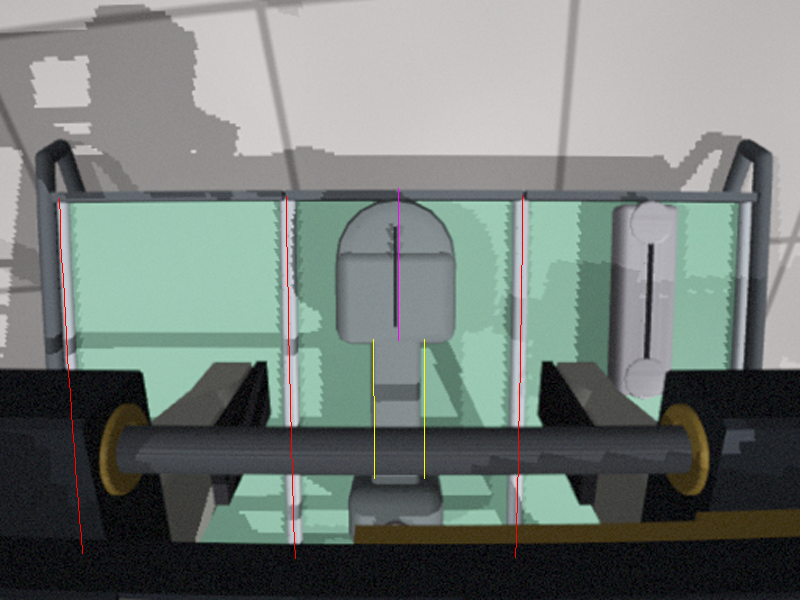

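The overlay fits the tree within 1–2 mm (stem centre at (398,400), toe end at row 342); the right tray is empty and the multi-tool still at (643,300).

```bash
python3 -c "
from p1 import *
go([wp(tr(.013,-.004,.08)),wp(tr(.013,-.004,.027))])"
```

```text
0 rows 2 -> [0. 0. 0.] [-0.45 -0.02  0.63] op 1.0
1 rows 2 -> [0. 0. 0.] [-0.11  0.    0.52] op 1.0
```

Call:
arm_command(series=[0, 0, 0, -0.45, -0.02, 0.63, 0.6, 0, 0, 0, -0.45, -0.02, 0.63, 0.6, 0, 0, 0, -0.45, -0.02, 0.63, 0.6])

```text
t: 13.48
eef_pos: [0.5338, -0.0594, 0.1618]
ee_rot: [3.141, 0.314, 3.066]
force: [-0.4, -0.3, 0.3]
width: 0.0629
gripper_force: 0.0
```

Call:
arm_command(series=[0, 0, 0, -0.04, 0, 0.2, 0.6, 0, 0, 0, -0.08, 0, 0.4, 0.6, 0, 0, 0, -0.11, 0, 0.52, 0.6, 0, 0, 0, -0.11, 0, 0.52, 0.6, 0, 0, 0, -0.11, 0, 0.52, 0.6])

```text
t: 14.1
eef_pos: [0.5595, -0.0617, 0.1172]
ee_rot: [3.14, 0.316, 3.066]
force: [0.1, 0.0, 0.6]
width: 0.0527
gripper_force: 0.0
```

```bash
python3 st.py
```

```text
14.1 tray [12.3 -5.2 30. ] world [ 0.5595 -0.0617  0.1172] roterr deg [ 0.  11.9  0.2] q [ 0.294  0.152 -0.789  0.329 -0.351 -2.233] F [0.1 0.  0.6] w 0.0527 0.0
```

Call:
arm_command(series=[0, 0, 0, 0, 0, 0, 0.1, 0, 0, 0, 0, 0, 0, 0.1, 0, 0, 0, 0, 0, 0, 0.1, 0, 0, 0, 0, 0, 0, 0.1, 0, 0, 0, 0, 0, 0, 0.1], force=45)

```text
t: 14.72
eef_pos: [0.5593, -0.0619, 0.1164]
ee_rot: [3.141, 0.315, 3.066]
force: [-3.6, 0.3, 6.4]
width: 0.0259
gripper_force: 45.0
```

```bash
python3 st.py; python3 -c "
from p1 import *
go([wp(tr(.014,-.005,.077),op=.1),wp(tr(.014,-.1285,.077),op=.1),wp(tr(.014,-.1285,.031),op=.1)],seg=.07)"
```

```text
14.72 tray [11.7 -5.5 29.5] world [ 0.5593 -0.0619  0.1164] roterr deg [ 0.  11.9  0.2] q [ 0.293  0.153 -0.79   0.33  -0.35  -2.233] F [-3.6  0.3  6.4] w 0.0259 45.0
0 rows 2 -> [0. 0. 0.] [ 0.08  0.   -0.5 ] op 0.1
1 rows 2 -> [0. 0. 0.] [-0.01 -0.61  0.  ] op 0.1
2 rows 2 -> [0. 0. 0.] [ 0.   -0.62  0.  ] op 0.1
3 rows 1 -> [0. 0. 0.] [-0.09  0.    0.45] op 0.1
```

Call:
arm_command(series=[0, 0, 0, 0.02, 0, -0.1, 0.1, 0, 0, 0, 0.03, 0, -0.25, 0.1, 0, 0, 0, 0.06, 0, -0.4, 0.1, 0, 0, 0, 0.08, 0, -0.5, 0.1, 0, 0, 0, 0.08, 0, -0.5, 0.1])

```text
t: 15.35
eef_pos: [0.5364, -0.0599, 0.1621]
ee_rot: [3.14, 0.317, 3.066]
force: [0.4, -0.0, -2.6]
width: 0.026
gripper_force: 45.0
```

Call:
arm_command(series=[0, 0, 0, -0.01, -0.3, 0, 0.1, 0, 0, 0, -0.01, -0.61, 0, 0.1])

```text
t: 15.6
eef_pos: [0.5326, -0.1214, 0.161]
ee_rot: [3.141, 0.315, 3.068]
force: [0.3, 0.1, -3.2]
width: 0.0258
gripper_force: 45.0
```

Call:
arm_command(series=[0, 0, 0, 0, -0.31, 0, 0.1, 0, 0, 0, 0, -0.62, 0, 0.1, 0, 0, 0, 0, -0.62, 0, 0.1, 0, 0, 0, 0, -0.62, 0, 0.1])

```text
t: 16.1
eef_pos: [0.5278, -0.183, 0.1609]
ee_rot: [3.141, 0.314, 3.066]
force: [-0.3, 0.5, -2.2]
width: 0.0258
gripper_force: 45.0
```

```bash
python3 st.py; python3 -c "
from p1 import *
go([wp(tr(.014,-.1285,.031),op=.1)],seg=.07)
a=arm.grab_frame('side')[110:270,160:310];b=arm.grab_frame('wrist')
cv2.imwrite('pics/h.png',np.hstack([cv2.resize(a,(375,400)),cv2.resize(b,(425,400))]))"
```

```text
16.1 tray [  14.3 -128.4   79.3] world [ 0.5278 -0.183   0.1609] roterr deg [ 0.  12.   0.2] q [ 0.04   0.093 -0.635  0.069 -0.532 -1.74 ] F [-0.3  0.5 -2.2] w 0.0258 45.0
0 rows 1 -> [0. 0. 0.] [-0.1   0.    0.44] op 0.1
```

View pics/h.png

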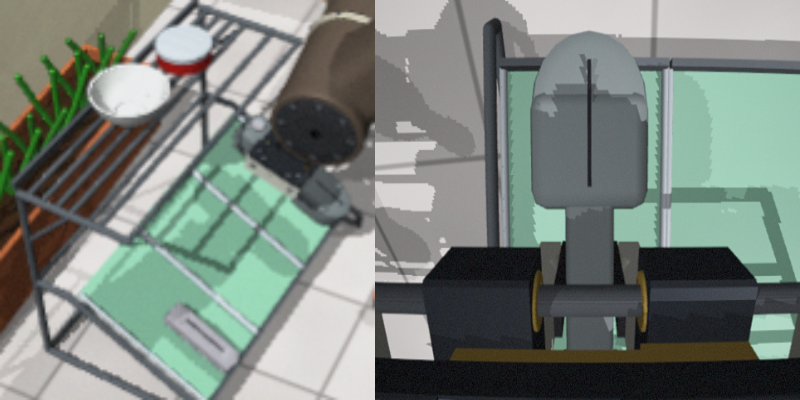

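The tree is held level with the slope above the right tray (toe at (590,130) of the right half, straight between the wires); the multi-tool is undisturbed at (200,335).

Call:
arm_command(series=[0, 0, 0, -0.03, 0, 0.15, 0.1, 0, 0, 0, -0.06, 0, 0.3, 0.1, 0, 0, 0, -0.1, 0, 0.44, 0.1, 0, 0, 0, -0.1, 0, 0.44, 0.1])

```text
t: 16.7
eef_pos: [0.551, -0.1845, 0.1208]
ee_rot: [3.141, 0.312, 3.067]
force: [-0.2, -0.3, -2.0]
width: 0.0256
gripper_force: 45.0
```

Call:
arm_command(series=[0, 0, 0, 0, 0, 0.01, 0.1, 0, 0, 0, 0, 0, 0.02, 0.1, 0, 0, 0, 0, 0, 0.03, 0.1, 0, 0, 0, 0, 0, 0.03, 0.1])

```text
t: 17.2
eef_pos: [0.5522, -0.1846, 0.1202]
ee_rot: [3.141, 0.316, 3.066]
force: [0.1, 0.3, -2.2]
width: 0.0258
gripper_force: 45.0
```

```bash
python3 st.py
```

```text
17.2 tray [  15.1 -128.4   31.9] world [ 0.5522 -0.1846  0.1202] roterr deg [ 0.  11.9  0.2] q [ 0.033  0.186 -0.642  0.078 -0.429 -1.745] F [ 0.1  0.3 -2.2] w 0.0258 45.0
```

Call:
arm_command(series=[0, 0, 0, 0.01, 0, 0.01, 0.1, 0, 0, 0, 0.015, 0, 0.02, 0.1, 0, 0, 0, 0.015, 0, 0.03, 0.1, 0, 0, 0, 0.015, 0, 0.03, 0.1])

```text
t: 17.7
eef_pos: [0.5514, -0.1846, 0.1171]
ee_rot: [3.141, 0.315, 3.066]
force: [-6.2, 2.7, 6.6]
width: 0.0255
gripper_force: 45.0
```

```bash
python3 st.py
```

```text
17.7 tray [  12.9 -128.3   29.7] world [ 0.5514 -0.1846  0.1171] roterr deg [ 0.  11.9  0.2] q [ 0.033  0.189 -0.648  0.08  -0.421 -1.747] F [-6.2  2.7  6.6] w 0.0255 45.0
```

Call:
arm_command(series=[0, 0, 0, 0, 0, 0, 0.6, 0, 0, 0, 0, 0, 0, 0.6, 0, 0, 0, 0, 0, 0, 0.6, 0, 0, 0, 0, 0, 0, 0.6])

```text
t: 18.2
eef_pos: [0.5517, -0.1846, 0.1166]
ee_rot: [3.141, 0.316, 3.066]
force: [1.0, -0.7, 0.5]
width: 0.052
gripper_force: 0.0
```

```bash
python3 st.py
cat > p3.py <<'E'
from p1 import *
s=arm.get_state();p=np.array(s['eef_pos']);Q=E(s)
A=wp([0,0,0],-11.6,-.1065)[1]; P=np.array([.4825,.3413,.0365])
T=[(p-Q[:,2]*.09,Q,.6),wp([.44,-.0,.27],5,op=1.),wp([.45,.2,.27],-6,-.09),(P-A[:,2]*.1,A,1.),(P,A,1.)]
check(T);go(T)
E
python3 p3.py
```

```text
18.2 tray [  12.9 -128.4   29. ] world [ 0.5517 -0.1846  0.1166] roterr deg [ 0.  11.9  0.2] q [ 0.033  0.191 -0.648  0.08  -0.42  -1.747] F [ 1.  -0.7  0.5] w 0.052 0.0
0 [ 0.524 -0.183  0.202] err 0.0000 marg 0.44 [ 0.04  0.04 -0.58  0.06 -0.64 -1.73] dq 0.22
1 [0.44  0.    0.273] err 0.0000 marg 0.51 [ 0.49 -0.12 -0.51  0.05 -1.1  -2.16] dq 0.46
2 [0.45  0.2   0.273] err 0.0000 marg 0.64 [ 0.76  0.1  -0.25 -0.08 -1.3  -2.39] dq 0.27
3 [0.502 0.339 0.134] err 0.0000 marg 0.62 [ 0.81  0.43 -0.1  -0.17 -1.17 -2.41] dq 0.33
4 [0.482 0.341 0.036] err 0.0000 marg 0.64 [ 0.84  0.52 -0.21 -0.2  -0.97 -2.39] dq 0.20
0 rows 1 -> [0. 0. 0.] [ 0.    0.   -0.45] op 0.6
1 rows 1 -> [0. 0. 0.] [ 0.    0.   -0.45] op 0.6
2 rows 3 -> [0.   0.07 0.  ] [ 0.35  0.88 -0.49] op 1.0
3 rows 3 -> [0.   0.08 0.  ] [ 0.41  0.88 -0.44] op 1.0
4 rows 2 -> [0.   0.04 0.  ] [0.01 0.67 0.  ] op 1.0
5 rows 2 -> [0.   0.04 0.01] [0.02 0.66 0.  ] op 1.0
6 rows 2 -> [0.   0.04 0.  ] [0.02 0.67 0.  ] op 1.0
7 rows 3 -> [0.   0.03 0.  ] [-0.27  0.72  0.67] op 1.0
8 rows 3 -> [0.   0.03 0.01] [-0.3   0.71  0.65] op 1.0
9 rows 1 -> [0. 0. 0.] [0.  0.  0.5] op 1.0
10 rows 1 -> [0. 0. 0.] [0.  0.  0.5] op 1.0
```

Call:
arm_command(series=[0, 0, 0, 0, 0, -0.2, 0.6, 0, 0, 0, 0, 0, -0.6, 0.6, 0, 0, 0, 0, 0, -0.9, 0.6])

```text
t: 18.58
eef_pos: [0.5236, -0.1826, 0.2035]
ee_rot: [3.141, 0.316, 3.067]
force: [0.3, -0.3, -0.4]
width: 0.0524
gripper_force: 0.0
```

Call:
arm_command(series=[0, 0.07, 0, 0.35, 0.88, -0.49, 1, 0, 0.07, 0, 0.35, 0.88, -0.49, 1, 0, 0.07, 0, 0.35, 0.88, -0.49, 1])

```text
t: 18.95
eef_pos: [0.482, -0.0894, 0.2396]
ee_rot: [3.14, 0.209, 3.07]
force: [1.1, -0.3, -1.5]
width: 0.077
gripper_force: 0.0
```

Call:
arm_command(series=[0, 0.08, 0, 0.41, 0.88, -0.44, 1, 0, 0.08, 0, 0.41, 0.88, -0.44, 1, 0, 0.08, 0, 0.41, 0.88, -0.44, 1])

```text
t: 19.32
eef_pos: [0.4399, 0.0018, 0.2735]
ee_rot: [3.139, 0.082, 3.07]
force: [-0.4, 0.4, -0.1]
width: 0.0874
gripper_force: 0.0
```

Call:
arm_command(series=[0, 0.04, 0, 0.01, 0.67, 0, 1, 0, 0.04, 0, 0.01, 0.67, 0, 1])

```text
t: 19.58
eef_pos: [0.4448, 0.0688, 0.2719]
ee_rot: [3.141, 0.015, 3.068]
force: [-0.5, -0.7, -0.3]
width: 0.0875
gripper_force: 0.0
```

Call:
arm_command(series=[0, 0.04, 0.01, 0.02, 0.66, 0, 1, 0, 0.04, 0.01, 0.02, 0.66, 0, 1])

```text
t: 19.82
eef_pos: [0.4477, 0.1346, 0.2714]
ee_rot: [-3.141, -0.048, 3.052]
force: [-0.3, -0.5, -0.3]
width: 0.0874
gripper_force: 0.0
```

Call:
arm_command(series=[0, 0.04, 0, 0.02, 0.67, 0, 1, 0, 0.04, 0, 0.02, 0.67, 0, 1])

```text
t: 20.08
eef_pos: [0.4518, 0.2013, 0.2713]
ee_rot: [-3.141, -0.111, 3.051]
force: [-0.1, -1.0, 0.5]
width: 0.0877
gripper_force: 0.0
```

Call:
arm_command(series=[0, 0.03, 0, -0.27, 0.72, 0.67, 1, 0, 0.03, 0, -0.27, 0.72, 0.67, 1, 0, 0.03, 0, -0.27, 0.72, 0.67, 1])

```text
t: 20.45
eef_pos: [0.4765, 0.2689, 0.1998]
ee_rot: [-3.138, -0.16, 3.05]
force: [-0.3, -0.5, -0.1]
width: 0.0875
gripper_force: 0.0
```

Call:
arm_command(series=[0, 0.03, 0.01, -0.3, 0.71, 0.65, 1, 0, 0.03, 0.01, -0.3, 0.71, 0.65, 1, 0, 0.03, 0.01, -0.3, 0.71, 0.65, 1, 0, 0.03, 0.01, -0.3, 0.71, 0.65, 1])

```text
t: 20.95
eef_pos: [0.503, 0.3376, 0.1356]
ee_rot: [-3.14, -0.202, 3.035]
force: [-0.1, 0.2, -0.3]
width: 0.0877
gripper_force: 0.0
```

```bash
python3 st.py; python3 -c "
from p1 import *
A=wp([0,0,0],-11.6,-.1065)[1]; P=np.array([.4825,.3413,.0365])
go([(P,A,1.)])
f=arm.grab_frame('top');g=arm.grab_frame('wrist')
cv2.imwrite('pics/v9.png',np.hstack([cv2.resize(f[110:240,110:330],(440,400)),cv2.resize(g,(360,400))]))"
```

```text
20.95 tray [-52.1 389.   88.4] world [0.503  0.3376 0.1356] roterr deg [ 0.4 41.6  2. ] q [ 0.812  0.43  -0.096 -0.172 -1.175 -2.412] F [-0.1  0.2 -0.3] w 0.0877 0.0
0 rows 2 -> [0. 0. 0.] [0.   0.01 0.51] op 1.0
1 rows 2 -> [0. 0. 0.] [0.01 0.01 0.5 ] op 1.0
```

View pics/v9.png

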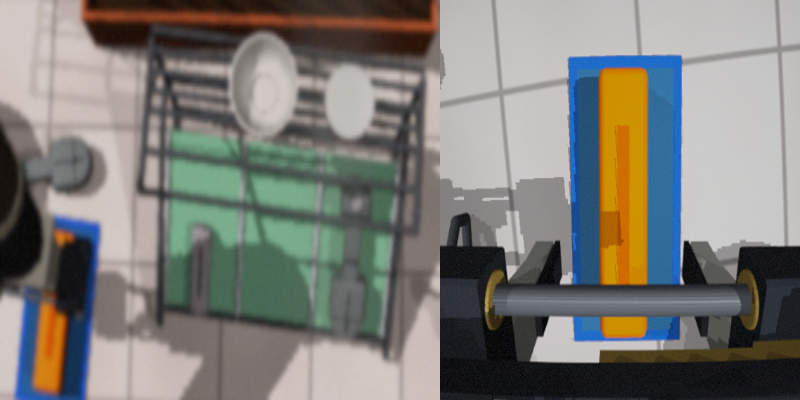

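Left: the tree lies straight in the right tray (352,265) and the multi-tool is in place (200,265). Right: the brush is centred between the jaws (623,200).

Call:
arm_command(series=[0, 0, 0, 0, 0.01, 0.51, 1, 0, 0, 0, 0, 0.01, 0.51, 1])

```text
t: 21.3
eef_pos: [0.4905, 0.3389, 0.0833]
ee_rot: [-3.136, -0.206, 3.034]
force: [1.0, -0.3, 0.9]
width: 0.0876
gripper_force: 0.0
```

Call:
arm_command(series=[0, 0, 0, 0.01, 0.01, 0.25, 1, 0, 0, 0, 0.01, 0.01, 0.4, 1, 0, 0, 0, 0.01, 0.01, 0.5, 1, 0, 0, 0, 0.01, 0.01, 0.5, 1, 0, 0, 0, 0.01, 0.01, 0.5, 1])

```text
t: 21.92
eef_pos: [0.4821, 0.3432, 0.0366]
ee_rot: [-3.14, -0.202, 3.035]
force: [-0.2, 0.7, -0.2]
width: 0.0877
gripper_force: 0.0
```

Call:
arm_command(series=[0, 0, 0, 0, 0, 0, 0.3, 0, 0, 0, 0, 0, 0, 0.3, 0, 0, 0, 0, 0, 0, 0.3, 0, 0, 0, 0, 0, 0, 0.3, 0, 0, 0, 0, 0, 0, 0.3], force=30)

```text
t: 22.55
eef_pos: [0.4816, 0.3428, 0.0359]
ee_rot: [-3.139, -0.203, 3.035]
force: [-0.6, -0.8, 1.8]
width: 0.0498
gripper_force: 30.0
```

```bash
python3 st.py
cat > p4.py <<'E'
from p1 import *
s=arm.get_state();p=np.array(s['eef_pos']);Q=E(s)
# tool attitude in brush frame -> keep: tilt on tray = 30 + tilt on mat
tm=np.degrees(-np.arcsin(np.clip((Q.T@[0,0,1])[0],-1,1)))
print('mat tilt',tm)
t=18.4
T=[(p+[0,0,.1],Q,.3),wp([.45,.2,.27],-6,-.09),wp([.44,.03,.27],6),wp([.45,-.04,.25],12),wp(tr(-.0,.0,.09),t),wp(tr(.002,0,.036),t)]
T=[w[:2]+(.3,) for w in T]
check(T);go(T)
E
python3 p4.py
```

```text
22.55 tray [-120.8  392.6   13. ] world [0.4816 0.3428 0.0359] roterr deg [ 0.5 41.6  2. ] q [ 0.841  0.519 -0.21  -0.198 -0.973 -2.396] F [-0.6 -0.8  1.8] w 0.0498 30.0
mat tilt -11.629330250161972
0 [0.482 0.343 0.136] err 0.0000 marg 0.59 [ 0.84  0.41 -0.13 -0.18 -1.16 -2.44] dq 0.19
1 [0.45  0.2   0.273] err 0.0000 marg 0.64 [ 0.76  0.1  -0.25 -0.08 -1.3  -2.39] dq 0.31
2 [0.44  0.03  0.273] err 0.0000 marg 0.49 [ 0.57 -0.13 -0.53  0.07 -1.09 -2.25] dq 0.28
3 [ 0.449 -0.04   0.253] err 0.0000 marg 0.38 [ 0.44 -0.16 -0.64  0.13 -0.91 -2.15] dq 0.17
4 [ 0.518 -0.054  0.166] err 0.0000 marg 0.22 [ 0.36  0.01 -0.8   0.28 -0.49 -2.23] dq 0.42
5 [ 0.547 -0.056  0.12 ] err 0.0000 marg 0.19 [ 0.31  0.12 -0.83  0.36 -0.34 -2.28] dq 0.15
0 rows 2 -> [0. 0. 0.] [ 0.1   0.   -0.49] op 0.3
1 rows 2 -> [0. 0. 0.] [ 0.1   0.   -0.49] op 0.3
2 rows 3 -> [ 0.   -0.03 -0.01] [ 0.22 -0.73 -0.65] op 0.3
3 rows 3 -> [ 0.   -0.03  0.  ] [ 0.19 -0.73 -0.67] op 0.3
4 rows 2 -> [ 0.   -0.07 -0.01] [-0.02 -0.85  0.  ] op 0.3
5 rows 2 -> [ 0.   -0.07  0.  ] [-0.01 -0.85  0.  ] op 0.3
6 rows 2 -> [ 0.   -0.06  0.  ] [-0.13 -0.69  0.21] op 0.3
7 rows 2 -> [ 0.   -0.04  0.  ] [-0.25 -0.04  0.5 ] op 0.3
8 rows 2 -> [ 0.   -0.03  0.  ] [-0.22 -0.04  0.51] op 0.3
9 rows 2 -> [0. 0. 0.] [-0.13  0.    0.53] op 0.3
```

Call:
arm_command(series=[0, 0, 0, 0.05, 0, -0.2, 0.3, 0, 0, 0, 0.12, 0, -0.6, 0.3, 0, 0, 0, 0.2, 0, -0.98, 0.3, 0, 0, 0, 0.2, 0, -0.98, 0.3])

```text
t: 23.05
eef_pos: [0.4835, 0.3446, 0.1408]
ee_rot: [3.138, -0.198, 3.037]
force: [-0.2, 0.1, -2.3]
width: 0.0499
gripper_force: 30.0
```

Call:
arm_command(series=[0, -0.01, 0, 0.07, -0.24, -0.22, 0.3, 0, -0.02, 0, 0.14, -0.48, -0.44, 0.3, 0, -0.03, -0.01, 0.22, -0.73, -0.65, 0.3])

```text
t: 23.42
eef_pos: [0.4651, 0.2707, 0.2047]
ee_rot: [3.141, -0.156, 3.051]
force: [0.9, 0.0, -1.6]
width: 0.0497
gripper_force: 30.0
```

Call:
arm_command(series=[0, -0.01, 0, 0.07, -0.24, -0.22, 0.3, 0, -0.02, 0, 0.14, -0.48, -0.44, 0.3, 0, -0.03, 0, 0.19, -0.73, -0.67, 0.3])

```text
t: 23.8
eef_pos: [0.4499, 0.1986, 0.2739]
ee_rot: [3.141, -0.109, 3.051]
force: [0.9, 0.5, -1.3]
width: 0.0495
gripper_force: 30.0
```

Call:
arm_command(series=[0, -0.03, 0, -0.01, -0.42, 0, 0.3, 0, -0.07, -0.01, -0.02, -0.85, 0, 0.3])

```text
t: 24.05
eef_pos: [0.4447, 0.1136, 0.2731]
ee_rot: [3.14, 0.003, 3.067]
force: [0.3, -1.2, -1.3]
width: 0.05
gripper_force: 30.0
```

Call:
arm_command(series=[0, -0.03, 0, -0.01, -0.42, 0, 0.3, 0, -0.07, 0, -0.01, -0.85, 0, 0.3])

```text
t: 24.3
eef_pos: [0.439, 0.0285, 0.2728]
ee_rot: [3.14, 0.113, 3.067]
force: [1.5, -0.4, -1.1]
width: 0.0495
gripper_force: 30.0
```

Call:
arm_command(series=[0, -0.03, 0, -0.06, -0.35, 0.1, 0.3, 0, -0.06, 0, -0.13, -0.69, 0.21, 0.3])

```text
t: 24.55
eef_pos: [0.4489, -0.0413, 0.2533]
ee_rot: [3.14, 0.208, 3.066]
force: [0.6, -0.4, -1.4]
width: 0.0498
gripper_force: 30.0
```

Call:
arm_command(series=[0, -0.02, 0, -0.12, -0.02, 0.25, 0.3, 0, -0.04, 0, -0.25, -0.04, 0.5, 0.3])

```text
t: 24.8
eef_pos: [0.4837, -0.0472, 0.2092]
ee_rot: [3.139, 0.27, 3.065]
force: [0.4, -0.5, -1.5]
width: 0.0494
gripper_force: 30.0
```

Call:
arm_command(series=[0, -0.02, 0, -0.11, -0.02, 0.25, 0.3, 0, -0.03, 0, -0.22, -0.04, 0.51, 0.3, 0, -0.03, 0, -0.22, -0.04, 0.51, 0.3, 0, -0.03, 0, -0.22, -0.04, 0.51, 0.3])

```text
t: 25.3
eef_pos: [0.518, -0.0532, 0.1665]
ee_rot: [3.14, 0.315, 3.066]
force: [0.2, -0.6, -1.5]
width: 0.0497
gripper_force: 30.0
```

```bash
python3 st.py; python3 -c "
from p1 import *
go([wp(tr(.002,0,.036),18.4,op=.3)])"
```

```text
25.3 tray [ 0.6  0.3 93.8] world [ 0.518  -0.0532  0.1665] roterr deg [ 0.  11.9  0.2] q [ 0.357  0.009 -0.787  0.27  -0.502 -2.222] F [ 0.2 -0.6 -1.5] w 0.0497 30.0
0 rows 2 -> [0. 0. 0.] [-0.13  0.    0.53] op 0.3
```

Call:
arm_command(series=[0, 0, 0, -0.05, 0, 0.2, 0.3, 0, 0, 0, -0.1, 0, 0.4, 0.3, 0, 0, 0, -0.13, 0, 0.53, 0.3, 0, 0, 0, -0.13, 0, 0.53, 0.3])

```text
t: 25.8
eef_pos: [0.5469, -0.0553, 0.1196]
ee_rot: [3.141, 0.315, 3.066]
force: [0.1, 1.3, -1.2]
width: 0.0497
gripper_force: 30.0
```

Call:
arm_command(series=[0, 0, 0, 0, 0, 0.015, 0.3, 0, 0, 0, 0, 0, 0.03, 0.3, 0, 0, 0, 0, 0, 0.045, 0.3, 0, 0, 0, 0, 0, 0.045, 0.3])

```text
t: 26.3
eef_pos: [0.5484, -0.0552, 0.1156]
ee_rot: [3.14, 0.316, 3.066]
force: [-0.0, 0.4, -1.6]
width: 0.0499
gripper_force: 30.0
```

```bash
python3 st.py
```

```text
26.3 tray [ 1.5  0.4 34.4] world [ 0.5484 -0.0552  0.1156] roterr deg [-0.  11.9  0.2] q [ 0.312  0.135 -0.823  0.357 -0.338 -2.279] F [-0.   0.4 -1.6] w 0.0499 30.0
```

Call:
arm_command(series=[0, 0, 0, 0, 0, 0.01, 0.3, 0, 0, 0, 0.01, 0, 0.02, 0.3, 0, 0, 0, 0.01, 0, 0.025, 0.3, 0, 0, 0, 0.01, 0, 0.025, 0.3])

```text
t: 26.8
eef_pos: [0.5482, -0.0551, 0.1131]
ee_rot: [3.14, 0.316, 3.066]
force: [-3.9, 2.2, 4.6]
width: 0.0499
gripper_force: 30.0
```

```bash
python3 st.py
```

```text
26.8 tray [ 0.1  0.5 32.4] world [ 0.5482 -0.0551  0.1131] roterr deg [-0.  11.9  0.2] q [ 0.311  0.139 -0.83   0.367 -0.328 -2.288] F [-3.9  2.2  4.6] w 0.0499 30.0
```

Contact made; release to 0.85, then withdraw along the tool and toward the robot.

Call:
arm_command(series=[0, 0, 0, 0, 0, 0, 0.85, 0, 0, 0, 0, 0, 0, 0.85, 0, 0, 0, 0, 0, 0, 0.85, 0, 0, 0, 0, 0, 0, 0.85, 0, 0, 0, 0, 0, 0, 0.85])

```text
t: 27.42
eef_pos: [0.5483, -0.0552, 0.1128]
ee_rot: [3.14, 0.316, 3.066]
force: [0.7, 0.2, 0.9]
width: 0.0739
gripper_force: 0.0
```

Call:
arm_command(series=[0, 0, 0, 0, 0, -0.15, 0.85, 0, 0, 0, 0, 0, -0.5, 0.85, 0, 0, 0, 0, 0, -1, 0.85, 0, 0, 0, 0, 0, -1, 0.85])

```text
t: 27.92
eef_pos: [0.5187, -0.0522, 0.2121]
ee_rot: [3.137, 0.322, 3.066]
force: [0.1, -0.1, -0.5]
width: 0.0746
gripper_force: 0.0
```

Call:
arm_command(series=[0, 0.1, 0, 0.4, -0.6, -0.4, 0.85, 0, 0.1, 0, 0.4, -0.6, -0.4, 0.85, 0, 0.1, 0, 0.4, -0.6, -0.4, 0.85])

```text
t: 28.3
eef_pos: [0.4624, -0.11, 0.2332]
ee_rot: [3.14, 0.161, 3.064]
force: [-0.8, 0.7, 0.9]
width: 0.0747
gripper_force: 0.0
```

Call:
arm_command(series=[0, 0.1, 0, 0.2, -1, -0.4, 0.85, 0, 0.1, 0, 0.2, -1, -0.4, 0.85, 0, 0.1, 0, 0.2, -1, -0.4, 0.85, 0, 0.1, 0, 0.2, -1, -0.4, 0.85])

```text
t: 28.8
eef_pos: [0.4288, -0.2068, 0.2683]
ee_rot: [3.14, 0.001, 3.066]
force: [-0.8, -0.1, 0.8]
width: 0.0743
gripper_force: 0.0
```

```bash
python3 st.py; python3 -c "
from p1 import *
f=arm.grab_frame('top');g=arm.grab_frame('side')
cv2.imwrite('pics/v10.png',np.hstack([cv2.resize(f[110:240,110:330],(440,400)),cv2.resize(g[100:300,150:330],(360,400))]))"
```

```text
28.8 tray [ -16.  -159.3  220.9] world [ 0.4288 -0.2068  0.2683] roterr deg [ 0.  30.   0.3] q [-3.500e-02  1.100e-02 -3.780e-01 -1.000e-03 -1.181e+00 -1.611e+00] F [-0.8 -0.1  0.8] w 0.0743 0.0
```

View pics/v10.png

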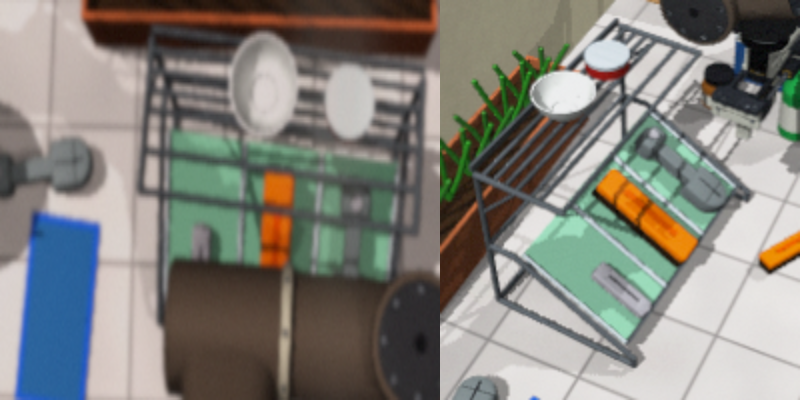

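The brush lies lengthwise in the middle tray (645,215), the tree in the right tray (685,170), the multi-tool is still at (618,285), and the gripper is clear of everything.

```bash
python3 -c "
from station import arm
print(arm.job_done())"
```

```text
the job is handed in; nothing more can be done
None
```

The swap is done and handed in: the brush lies lengthwise in the middle tray and the shoe tree in the right tray. The multi-tool and everything else seen in the last pictures were where they started, and the arm was clear after about 29 s.

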